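# Unstack the glued money-box fronts and close each box body

## Robot

A 7-joint arm with a two-finger parallel gripper is mounted at the origin on the work surface. World frame = base frame: x ahead of the robot, y to its left, z up, the work surface at z = 0. Lengths are in m, angles in degrees, forces in N, time in s.
With the tool pointing down it reaches from about 0.4 to 0.85 m from the base axis. Payload 4.5 kg.
Tool frame: the origin (TCP) lies between the finger pads; the fingertips stand 14 mm ahead of it and the grasp point (between the pads) lies 5 mm behind it; z points along the fingers, y is the line along which they close (so a half turn about z gives the same grasp; the last joint's range is limited). The gripper opens to 85 mm and grips with 20 to 120 N. Pads are 22 mm wide; open, the fingers measure 114 mm over their backs; the gripper's body (76 mm by 85 mm) begins 54 mm behind the grasp point. The pads swing forward as they close: fully open they stand 13 mm farther back than shut.
Start: joints at [-71.746, 39.483, -11.15, 89.685, 9.013, 51.709, -12.324], TCP at [0.176, 0.6, 0.245] pointing down, gripper open.
Joint ranges: [-172.22, 172.22], [-26.19, 119.32], [-84.43, 86.54], [7.71, 146.69], [-57.33, 237.33], [2.42, 119.75], [-152.13, 152.13]. Speed limits (degrees/s): [147.25, 147.25, 180, 180, 180, 180, 180].

## Interface

Orientations are given as a 3x3 rotation matrix whose columns are the frame's x, y, z axes.
In Python, from cell import r, imaging gives the robot as it stands. The module is installed in compiled form; this text tells all that it offers.
- The arm moves only by the tool send_rows, never from a script. Its argument "motion" is a list of rows, each a list of 7 numbers: the turn, a rotation vector about the tool's x, y, z as a fraction of full scale, then the shift along the tool's x, y, z as a fraction of full scale, then the finger opening in mm, from 0 to 85.4. In form: [[rx, ry, rz, x, y, z, jaw], ...]. A call has 1 to 20 rows; each row shifts and turns the commanded pose from where the row before left it, along the tool's axes as they then stand; what a row does not reach is not made up. Full scale, the value 1, is 30 mm for a shift and 10 degrees for a turn. A row lasts 1/8 s, in which the tool goes at most 62.5 mm and 10.7 degrees, less where a joint would pass 70% of its speed; a pose out of reach is approached as far as the arm can. A call with a number of a shift or a turn outside -1 to 1 is refused whole. A call with a gripper value outside its range is refused whole. The fingers move at their own pace and stop on an object; "squeeze" is the grip in N (left out, the last holds). Time passes only in rows, so rows that do not move let the fingers close. It gives the time, the measured TCP pose, the force, the opening and the grip force at its end, in the units of the state.
- r.get_state(): the state, without advancing time (a new reading comes with each control period).
- imaging.snapshot(name): name is "side" or "top" or "wrist"; returns the picture (420x560x3 uint8, red, green, blue); there is no depth.
- imaging.get_calibration(name): a dict with "camera_matrix" (3x3 intrinsics, pixels), "extrinsics" (4x4, takes a point from world to camera coordinates); the wrist camera has in their place "hand_eye" (4x4, takes a point from camera to tool coordinates, whose origin is the TCP and whose axes are the flange's). Camera axes: x right, y up, looking along -z (the intrinsics and any distortion apply to the point x, -y, -z); pixel columns grow to the right and rows downward; lengths in m; the calibration is good to about 2 mm. The wrist camera is an equidistant fisheye: a pixel r from the principal point sees the ray r / f radians off the axis. A picture is of the moment at which its call begins: read the wrist's pose just before it. get_calibration takes no time and is no camera call.
- r.finish_job(): hands the job in; it is judged then, once.
The state is a dict: "t": time; "joints": joint angles; "qd": joint speeds; "joint_torque": joint torques, N m; "tool_pos": TCP position; "eef_rot": TCP orientation; "wrist_force": force on the tool from outside, world axes, zero at the start; "ft_torque": the same for the moment, N m; "finger_gap": opening from 0.0 (shut) to 1.0 (fully open); "grasp_force": force on a finger pad.
Only numpy, scipy, OpenCV 4.12 (cv2) and the standard library are available. Lean on these libraries where they do the work, as an engineer would, in place of code of your own. Each camera call takes 0.05 s, during which the arm holds its last target. There are 200 camera calls.

## Task

The glue in the stacked plywood money-box fronts has set. Take the stack apart from the top, one piece at a time: first stand the steel weight back fully on its cork pad, then lay each front flat on the open white box body of its own outline so that it closes it with the edges lined up all round. Set every piece down and let go of it before you take the next; do not let anything drop.

Things in the scene. Friction and masses are not known exactly. Their poses are not given: they have to be found in the camera images.
- weight_mid (a point): Bare steel pressing weight on top of the stack: a cylinder 40 mm in diameter and 40 mm high with a short neck and a small knob 24 mm in diameter on top, 60 mm high over all, about 0.4 kg. The point is on its axis, half-way up (30 mm above its foot); z is up.
- front_round_mid (a point): Round plywood front with a dark scorched edge, a disc 52 mm in diameter and 14 mm thick, directly under the weight. The point is its centre, half-way through its thickness; z is up.
- front_oval_mid (a point): Oval plywood front with a dark edge (two straight sides and half-round ends), 88 mm long by 56 mm wide and 14 mm thick, under the round one. The point is its centre, half-way through its thickness; x runs along its length, y across, z up. Either end may lead: it is the same after a half turn.
- front_eight_mid (a point): Eight-sided plywood front with a dark edge (a rectangle with its four corners cut off 19 mm at 45 degrees), 112 mm long by 66 mm wide and 14 mm thick, the lowest of the stack, lying on a grey board 130 by 84 by 16 mm. The point is its centre, half-way through its thickness; x runs along its length, y across, z up. Same after a half turn.
- body_round_rim (a point): Small round open money-box body of white card layers, a cup 50 mm in diameter and 45 mm high with an 8 mm wall, standing loose on the table with its open side up (about 0.12 kg). The point is the centre of its open rim, 45 mm above the table; z is up. The round front lies on this rim and overhangs it by 1 mm all round.
- body_oval_rim (a point): Small oval open money-box body of white card layers, 86 by 54 mm and 45 mm high with an 8 mm wall, loose on the table, open side up (about 0.17 kg). The point is the centre of its open rim, 45 mm above the table; x runs along its length. The oval front lies on this rim, length along length.
- body_eight_rim (a point): Small eight-sided open money-box body of white card layers, 110 by 64 mm and 45 mm high with an 8 mm wall, loose on the table, open side up (about 0.22 kg). The point is the centre of its open rim, 45 mm above the table; x runs along its length. The eight-sided front lies on this rim, length along length.
- cork_pad_top (a point): Round cork pad, 76 mm in diameter and 5 mm thick, fixed flat on the table: the place of the steel weight. The point is the centre of its upper face, 5 mm above the table.

How it is judged:
By the outcome, as a careful person would: the job done as asked, in the order asked, and still so for the second after the job is handed in, with the robot touching nothing.
It also fails if it takes over 109 s, if anything falls off the work surface, if the arm or the gripper's body presses on something with over 40 N, if the wrist force passes 120 N, or if a joint passes its speed limit or range.

## Working session

There is one attempt and no reset: what is moved stays moved. The work goes in short steps, Python scripts to look and compute and a tool call to move; the robot and the scene stay as the last step left them, time stands still between calls to the robot, and variables do not carry over. Pictures are saved under pics/ and viewed, at most 14 in all, crops included, and the job is handed in when it is done.

Besides the shell and the picture viewer there is one more tool, called after "Call:" as a command line: name --pt "numbers of a row" for each row, then --argument value for the rest. send_rows: Moves the arm, as the interface text tells. Its arguments: {"type":"object","properties":{"motion":{"type":"array","items":{"type":"array","items":{"type":"number"}}},"squeeze":{"type":"number"}},"required":["motion"]}

```bash
mkdir -p pics; python3 - <<'E'
from cell import r, imaging
import cv2, numpy as np
s=r.get_state(); print({k:np.round(v,3).tolist() for k,v in s.items()})
for n in("top","side","wrist"):
    im=imaging.snapshot(n); cv2.imwrite(f"pics/{n}0.png",cv2.cvtColor(im,cv2.COLOR_RGB2BGR))
    c=imaging.get_calibration(n); print(n,{k:np.round(v,4).tolist() if not isinstance(v,str) else v for k,v in c.items()})
E
```

```text
{'t': 0.0, 'joints': [-71.745, 39.535, -11.144, 89.747, 9.012, 51.707, -12.324], 'qd': [0.074, 0.072, 0.057, 0.064, 0.02, 0.108, -0.002], 'joint_torque': [-0.001, -53.96, -1.266, -15.854, 0.009, 0.009, -0.0], 'tool_pos': [0.175, 0.599, 0.244], 'eef_rot': [[-0.96, 0.281, -0.0], [0.281, 0.96, -0.002], [-0.0, -0.002, -1.0]], 'wrist_force': [0.076, 0.366, -0.039], 'ft_torque': [0.005, -0.017, -0.009], 'grasp_force': 0.0, 'finger_gap': 1.001}
top {'camera_matrix': [[406.7367, 0.0, 283.8225], [0.0, 406.7367, 208.9931], [0.0, 0.0, 1.0]], 'extrinsics': [[-0.024, -0.9991, 0.0346, 0.0001], [0.9979, -0.0219, 0.0602, -0.5479], [-0.0594, 0.036, 0.9976, -0.7969], [0.0, 0.0, 0.0, 1.0]]}
side {'camera_matrix': [[414.3916, 0.0, 285.5598], [0.0, 414.3916, 207.8855], [0.0, 0.0, 1.0]], 'extrinsics': [[-0.8276, -0.5613, -0.0072, 0.4375], [0.425, -0.635, 0.6451, -0.3005], [-0.3667, 0.5309, 0.764, -0.599], [0.0, 0.0, 0.0, 1.0]]}
wrist {'camera_matrix': [[325.1923, 0.0, 278.3444], [0.0, 325.1923, 208.7076], [0.0, 0.0, 1.0]], 'hand_eye': [[-0.0008, 0.9482, 0.3177, 0.0803], [1.0, 0.001, -0.0004, 0.0009], [-0.0007, 0.3177, -0.9482, -0.1289], [0.0, 0.0, 0.0, 1.0]]}
```

View pics/top0.png

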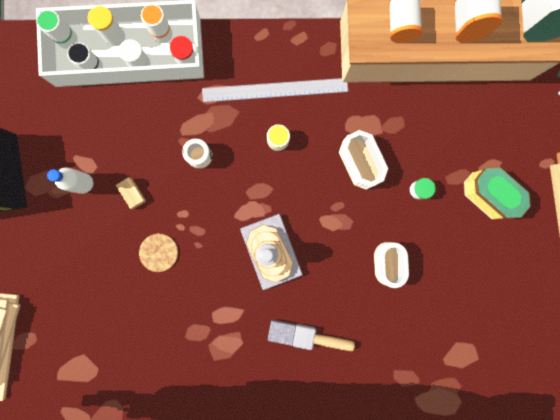

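View pics/side0.png

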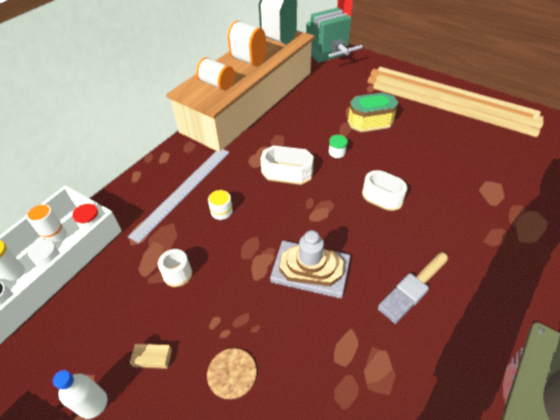

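```bash
cat > h.py <<'E'
from cell import r, imaging
import cv2, numpy as np
from scipy.optimize import least_squares
def cam(n, s=None):
    c=imaging.get_calibration(n); K=np.array(c['camera_matrix'])
    if n!='wrist': return n,K,np.array(c['extrinsics'])
    s=s or r.get_state(); T=np.eye(4); T[:3,:3]=s['eef_rot']; T[:3,3]=s['tool_pos']
    return n,K,np.linalg.inv(T@np.array(c['hand_eye']))
def proj(C,P):
    n,K,E=C; p=np.asarray(P,float)@E[:3,:3].T+E[:3,3]; p=p*[1,-1,-1]
    if n=='wrist':
        q=np.linalg.norm(p[:,:2],axis=1); th=np.arctan2(q,p[:,2]); uv=p[:,:2]*(th/np.maximum(q,1e-12))[:,None]
    else: uv=p[:,:2]/p[:,2:]
    return uv*[K[0,0],K[1,1]]+K[:2,2]
def ray(C,uv,z):
    n,K,E=C; q=(np.asarray(uv,float)-K[:2,2])/[K[0,0],K[1,1]]
    if n=='wrist':
        th=np.hypot(*q); d=np.r_[q/max(th,1e-12)*np.sin(th),np.cos(th)]
    else: d=np.r_[q,1]
    d=E[:3,:3].T@(d*[1,-1,-1]); o=-E[:3,:3].T@E[:3,3]
    return (o+d*(z-o[2])/d[2])[:2]
def shape(k,L=0,W=0,c=0.019):
    t=np.linspace(0,2*np.pi,73)[:-1]; u=np.c_[np.cos(t),np.sin(t)]
    if k=='round': return u*L/2
    if k=='oval': return u*W/2+np.c_[np.sign(np.round(u[:,0],6))*(L-W)/2,0*t]
    a,b=L/2,W/2; return np.array([[a,b-c],[a-c,b],[c-a,b],[-a,b-c],[-a,c-b],[c-a,-b],[a-c,-b],[a,c-b]])
def outline(C,S,z0,z1,x,y,a):
    R=np.array([[np.cos(a),-np.sin(a)],[np.sin(a),np.cos(a)]]); P=S@R.T+[x,y]
    uv=np.r_[proj(C,np.c_[P,0*P[:,0]+z0]),proj(C,np.c_[P,0*P[:,0]+z1])]
    return cv2.convexHull(uv.astype(np.float32))
def fit(C,pts,S,z0,z1,p0,rot=True):
    f=lambda p:[cv2.pointPolygonTest(outline(C,S,z0,z1,p[0],p[1],p[2]*10 if rot else 0),(float(u),float(v)),True) for u,v in pts]
    return least_squares(f,p0[:2]+[p0[2]/10],loss='soft_l1',f_scale=1,diff_step=1e-3,x_scale=.1)
def snap(n,name):
    s=r.get_state(); C=cam(n,s); im=cv2.cvtColor(imaging.snapshot(n),cv2.COLOR_RGB2BGR); cv2.imwrite(f'pics/{name}.png',im); return C,im
E
python3 - <<'E'
from h import *
C=cam('top')
for n,uv,z in [('round',(197,153),.035),('eight',(364,160),.035),('oval',(391,265),.035),('stack',(268,252),.08),('cork',(158,253),.005)]: print(n,ray(C,uv,z).round(3))
C=cam('side')
for n,uv,z in [('round',(175,265),.035),('eight',(288,163),.035),('oval',(385,187),.035),('knob',(312,240),.11),('cork',(231,373),.005)]: print(n,ray(C,uv,z).round(3))
E
```

```text
round [0.66  0.155]
eight [ 0.64  -0.173]
oval [ 0.432 -0.219]
stack [0.466 0.021]
cork [0.466 0.24 ]
round [0.655 0.159]
eight [ 0.634 -0.165]
oval [ 0.43  -0.217]
knob [0.458 0.027]
cork [0.465 0.243]
```

View pics/wrist0.png

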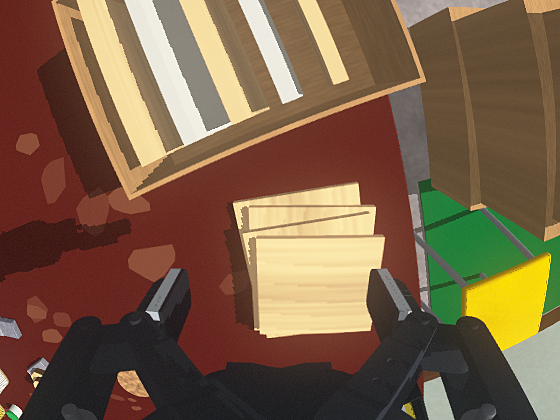

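Call:
send_rows --pt "0 0 -0.9 0 0 0 85" --pt "0 0 -0.9 0 0 0 85" --pt "0 0 -0.9 0 0 0 85" --pt "0 0 -0.92 0 0 0 85" --pt "0 0 0 -0.1 -0.9 0 85" --pt "0 0 0 -0.11 -0.98 0 85" --pt "0 0 0 -0.11 -0.98 0 85" --pt "0 0 0 -0.11 -0.98 0 85" --pt "0 0 0 -0.11 -0.98 0 85" --pt "0 0 0 -0.11 -0.98 0 85" --pt "0 0 0 -0.11 -0.98 0 85" --pt "0 0 0 -0.11 -0.98 0 85" --pt "0 0 0 -0.11 -0.98 0 85" --pt "0 0 0 -0.11 -0.98 0 85" --pt "0 0 0 -0.11 -0.98 0 85" --pt "0 0 0 -0.11 -0.98 0 85" --pt "0 0 0 -0.11 -0.98 0 85" --pt "0 0 0 -0.11 -0.98 0 85" --pt "0 0 0 -0.11 -0.98 0 85" --pt "0 0 0 -0.11 -0.98 0 85"

```text
t: 2.65
tool_pos: [0.3845, 0.1767, 0.2452]
eef_rot: [[-0.94, -0.34, -0.0], [-0.34, 0.94, -0.0], [0.0, 0.0, -1.0]]
wrist_force: [0.0, 0.7, -0.4]
finger_gap: 0.994
grasp_force: 0.0
```

Call:
send_rows --pt "0 0 0 -0.11 -0.98 0 85" --pt "0 0 0 -0.11 -0.98 0 85" --pt "0 0 0 -0.11 -0.98 0 85" --pt "0 0 0 -0.11 -0.98 0 85" --pt "0 0 0 -0.11 -0.98 0 85" --pt "0 0 0 -0.05 -0.5 0 85" --pt "0 0 0 0 0 0 85"

```text
t: 3.52
tool_pos: [0.4562, 0.0309, 0.2451]
eef_rot: [[-0.941, -0.338, -0.0], [-0.338, 0.941, 0.0], [0.0, 0.0, -1.0]]
wrist_force: [0.0, 1.5, -0.6]
finger_gap: 0.994
grasp_force: 0.0
```

```bash
python3 - <<'E'
from h import *
s=r.get_state(); print(s['t'],np.round(s['tool_pos'],4),np.round(s['eef_rot'],3).tolist(),np.round(s['joints'],1))
C,im=snap('wrist','w1'); C2,im=snap('top','t1')
E
```

```text
3.525 [0.4562 0.0309 0.2451] [[-0.941, -0.338, -0.0], [-0.338, 0.941, 0.0], [0.0, 0.0, -1.0]] [  7.8  28.8 -26.3 117.1  20.1  38.4  78.3]
```

View pics/w1.png

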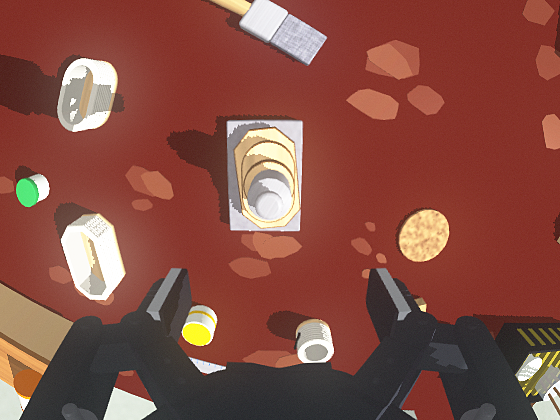

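```bash
python3 - <<'E'
from h import *
s=r.get_state(); C=cam('wrist',s); im=cv2.imread('pics/w1.png')
cv2.imwrite('pics/w1c.png',cv2.resize(im[105:245,200:330],None,fx=4.2,fy=4.2,interpolation=cv2.INTER_CUBIC))
for n,uv,z in [('knob',(270,202),.116),('cork',(424,235),.005)]: print(n,ray(C,uv,z).round(4))
def body(C,im,S,p0,win):
    hsv=cv2.cvtColor(im,cv2.COLOR_BGR2HSV); m=((hsv[...,1]<70)&(hsv[...,2]>110)).astype(np.uint8)
    w=np.zeros_like(m); c=proj(C,[[*p0[:2],.03]])[0].astype(int); cv2.circle(w,tuple(map(int,c)),win,1,-1); m&=w
    n,l,st,_=cv2.connectedComponentsWithStats(m); k=1+np.argmax(st[1:,4])
    ct=max(cv2.findContours((l==k).astype(np.uint8),0,cv2.CHAIN_APPROX_NONE)[0],key=len)
    h=cv2.convexHull(ct)[:,0]; d=[p for p in ct[:,0] if abs(cv2.pointPolygonTest(h,(float(p[0]),float(p[1])),True))<1]
    o=fit(C,d,S,0,.045,p0,not p0[2] is None and S is not R0)
    return o.x*[1,1,10*57.3],np.sqrt(np.mean(o.fun**2)),len(d)
R0=shape('round',.05)
T=('top',)+cam('top')[1:]; ti=cv2.imread('pics/top0.png'); si=cv2.imread('pics/side0.png'); S_=cam('side')
for n,S,p in [('round',R0,[.658,.157,0.]),('oval',shape('oval',.086,.054),[.431,-.218,0.]),('eight',shape('eight',.110,.064),[.637,-.169,.4])]:
    for nm,c,i in (('w',C,im),('t',T,ti),('s',S_,si)):
        a=body(c,i,S,p,60); print(n,nm,np.round(a[0],4),np.round(a[1],2),a[2])
E
```

```text
knob [0.4587 0.0263]
cork [0.4656 0.2419]
round w [0.6646 0.1627 0.    ] 1.78 120
round t [0.6621 0.1577 0.    ] 0.46 74
round s [0.6618 0.1579 0.    ] 0.77 96
oval w [ 0.434  -0.2186  1.8978] 1.0 181
oval t [ 0.4334 -0.2227 -0.976 ] 0.34 123
oval s [ 0.4331 -0.2222  3.6826] 0.7 120
eight w [ 0.6446 -0.1701 24.2604] 0.91 203
eight t [ 0.6431 -0.1737 24.0276] 0.36 149
eight s [ 0.643  -0.1733 24.5683] 0.67 143
```

View pics/w1c.png

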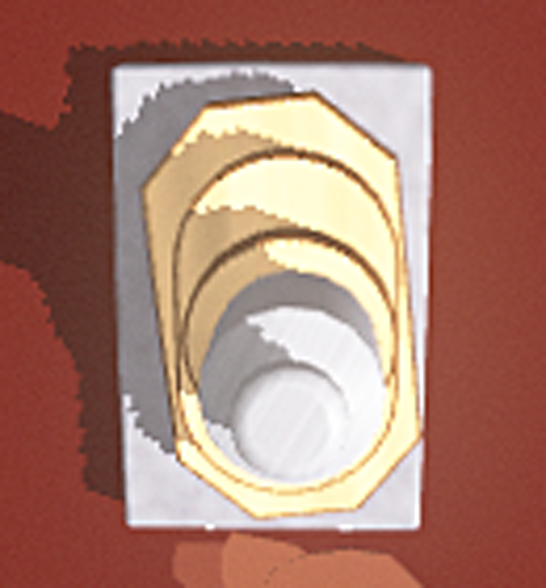

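Call:
send_rows --pt "0 0 0 -0.11 -0.23 0.9 85" --pt "0 0 0 0 0 1 85" --pt "0 0 0 0 0 1 80" --pt "0 0 0 0 0 1 75" --pt "0 0 0 0 0 0.8 70" --pt "0 0 0 0 0 0.5 65" --pt "0 0 0 0 0 0.37 60" --pt "0 0 0 0 0 0 50" --pt "0 0 0 0 0 0 42" --pt "0 0 0 0 0 0 37" --pt "0 0 0 0 0 0 34" --pt "0 0 0 0 0 0 32" --pt "0 0 0 0 0 0 32" --squeeze 50

```text
t: 5.25
tool_pos: [0.462, 0.0258, 0.0789]
eef_rot: [[-0.941, -0.34, 0.001], [-0.34, 0.941, -0.0], [-0.001, -0.001, -1.0]]
wrist_force: [-0.5, -1.5, 6.5]
finger_gap: 0.456
grasp_force: 50.2
```

```bash
python3 - <<'E'
from h import *
C,im=snap('side','s2'); cv2.imwrite('pics/s2c.png',cv2.resize(im[160:320,220:400],None,fx=3.2,fy=3.2,interpolation=cv2.INTER_CUBIC))
E
```

```text
(no output)
```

View pics/s2c.png

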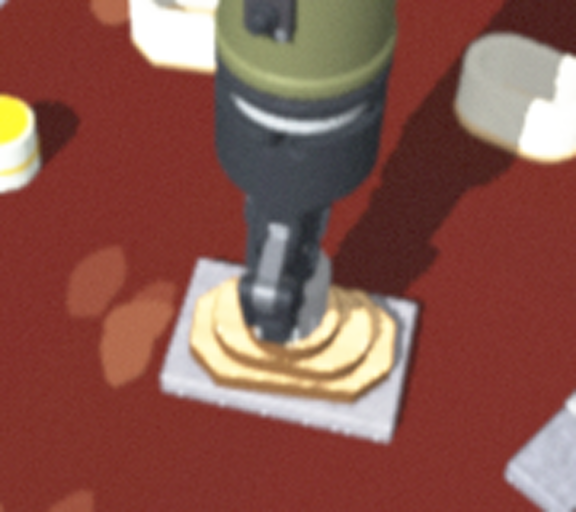

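Call:
send_rows --pt "0 0 0 0 0 -0.2 32" --pt "0 0 0 0 0 -0.6 32" --pt "0 0 0 0 0 -0.8 32" --pt "0 0 0 0 0 -0.4 32" --pt "0 0 0 -0.15 0.4 0 32" --pt "0 0 0 -0.3 0.8 0 32" --pt "0 0 0 -0.3 0.8 0 32" --pt "0 0 0 -0.3 0.8 0 32" --pt "0 0 0 -0.3 0.8 0 32" --pt "0 0 0 -0.3 0.8 0 32" --pt "0 0 0 -0.3 0.8 0 32" --pt "0 0 0 -0.3 0.8 0 32" --pt "0 0 0 -0.2 0.6 0 32" --pt "0 0 0 -0.1 0.1 0.2 32" --pt "0 0 0 0 0 0.8 32" --pt "0 0 0 0 0 0.8 32" --pt "0 0 0 0 0 0.8 32" --pt "0 0 0 0 0 0.6 32" --pt "0 0 0 0 0 0.3 32" --pt "0 0 0 0 0 0 32"

```text
t: 7.8
tool_pos: [0.4649, 0.2403, 0.0326]
eef_rot: [[-0.941, -0.34, -0.001], [-0.34, 0.941, -0.001], [0.001, -0.001, -1.0]]
wrist_force: [-0.1, 0.3, -3.3]
finger_gap: 0.454
grasp_force: 51.0
```

```bash
python3 - <<'E'
from h import *
s=r.get_state(); print(np.round(s['tool_pos'],4),s['wrist_force'])
C,im=snap('side','s3'); cv2.imwrite('pics/s3c.png',cv2.resize(im[290:420,150:320],None,fx=3.2,fy=3.2,interpolation=cv2.INTER_CUBIC))
E
```

```text
[0.4649 0.2403 0.0326] [-0.06716204  0.30303891 -3.2728993 ]
```

View pics/s3c.png

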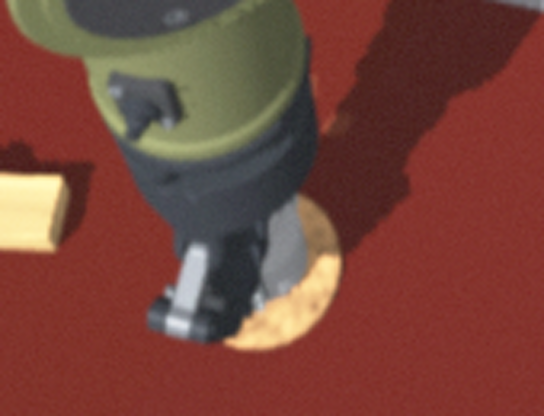

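Call:
send_rows --pt "0 0 0 0 0 0.08 32" --pt "0 0 0 0 0 0.06 32" --pt "0 0 0 0 0 0.05 32" --pt "0 0 0 0 0 0 32"

```text
t: 8.35
tool_pos: [0.4651, 0.2411, 0.0275]
eef_rot: [[-0.94, -0.34, -0.0], [-0.34, 0.94, 0.0], [-0.0, 0.0, -1.0]]
wrist_force: [-0.4, -0.1, -4.2]
finger_gap: 0.456
grasp_force: 51.0
```

Call:
send_rows --pt "0 0 0 0 0 0.03 32" --pt "0 0 0 0 0 0.02 32" --pt "0 0 0 0 0 0 32"

```text
t: 8.72
tool_pos: [0.4652, 0.2411, 0.026]
eef_rot: [[-0.94, -0.34, 0.0], [-0.34, 0.94, 0.0], [-0.0, 0.0, -1.0]]
wrist_force: [-0.2, 0.0, -2.7]
finger_gap: 0.454
grasp_force: 51.2
```

Contact is just starting; a hair lower, then release slowly and rise.

Call:
send_rows --pt "0 0 0 0 0 0.03 32" --pt "0 0 0 0 0 0 32"

```text
t: 8.98
tool_pos: [0.4652, 0.2411, 0.026]
eef_rot: [[-0.94, -0.34, 0.001], [-0.34, 0.94, 0.0], [-0.001, -0.0, -1.0]]
wrist_force: [-1.6, -0.6, 5.7]
finger_gap: 0.454
grasp_force: 52.2
```

Call:
send_rows --pt "0 0 0 0 0 0 42" --pt "0 0 0 0 0 0 50" --pt "0 0 0 0 0 0 65" --pt "0 0 0 0 0 0 70" --pt "0 0 0 0 0 0 70" --pt "0 0 0 0 0 -0.4 75" --pt "0 0 0 0 0 -0.8 75" --pt "0 0 0 0 0 -1 85" --pt "0 0 0 0 0 -1 85" --pt "0 0 0 0 0 -1 85" --pt "0 0 0 0.3 -0.8 -0.5 85" --pt "0 0 0 0.3 -0.8 -0.5 85" --pt "0 0 0 0.3 -0.8 -0.3 85" --pt "0 0 0 0.3 -0.8 0 85" --pt "0 0 0 0.3 -0.8 0 85" --pt "0 0 0 0.3 -0.8 0 85" --pt "0 0 0 0.3 -0.8 0 85" --pt "0 0 0 0.3 -0.8 0 85" --pt "0 0 0 0.1 -0.3 0 85" --pt "0 0 0 0 0 0 85"

```text
t: 11.48
tool_pos: [0.4631, 0.0264, 0.1905]
eef_rot: [[-0.941, -0.339, 0.001], [-0.339, 0.941, 0.0], [-0.001, 0.0, -1.0]]
wrist_force: [-0.2, 0.0, 0.1]
finger_gap: 0.993
grasp_force: 0.0
```

```bash
python3 - <<'E'
from h import *
C,im=snap('wrist','w4'); s=r.get_state(); print(s['tool_pos'],s['eef_rot'])
np.savez('w4.npz',K=C[1],E=C[2])
c=proj(C,[[.461,.026,.05]])[0].astype(int); print(c)
u,v=c; cr=im[max(v-75,0):v+75,u-90:u+90]; print(max(v-75,0),u-90)
cv2.imwrite('pics/w4c.png',cv2.resize(cr,None,fx=4,fy=4,interpolation=cv2.INTER_CUBIC))
E
```

```text
[0.46322962 0.02736072 0.19042814] [[-9.40220681e-01 -3.40564792e-01  8.32951662e-04]
 [-3.40564032e-01  9.40220863e-01  9.32266835e-04]
 [-1.10065579e-03  5.92863182e-04 -9.99999219e-01]]
[278 194]
119 188
```

View pics/w4c.png

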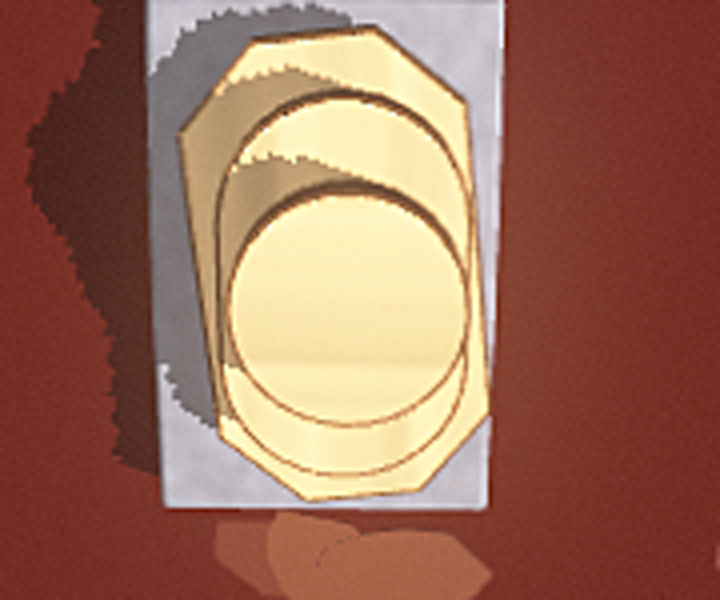

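```bash
cat >> h.py <<'E'
def crop2px(pts,u0,v0,f): return (np.asarray(pts,float)+.5)/f-.5+[u0,v0]
def report(n,o,T=None): print(n,np.round(o.x*[1,1,573],4),'rms px',np.round(np.sqrt(np.mean(o.fun**2)),2))
E
python3 - <<'E'
from h import *
d=np.load('w4.npz'); C=('wrist',d['K'],d['E'])
g=lambda p:crop2px(p,188,119,4)
report('round',fit(C,g([(229,305),(469,310),(349,426),(349,195),(245,370),(455,370),(265,395),(433,395)]),shape('round',.052),.058,.058,[.46,.026,0.],False))
report('oval',fit(C,g([(219,215),(219,400),(473,215),(471,370),(346,475),(346,98),(250,443),(290,466),(410,463),(445,437)]),shape('oval',.088,.056),.044,.044,[.46,.026,.35]))
e=np.array([(253,43),(375,27),(464,103),(488,411),(419,490),(309,500),(219,432),(180,135)],float)
report('eight',fit(C,g(np.r_[e,(e+np.roll(e,1,0))/2]),shape('eight',.112,.066),.030,.030,[.46,.026,.35]))
E
```

```text
round [0.4614 0.0227 0.    ] rms px 0.67
oval [ 0.4624  0.0219 18.7917] rms px 0.81
eight [4.62000e-01 2.01000e-02 2.44872e+01] rms px 0.67
```

Call:
send_rows --pt "0 0 0 0.1 -0.1 0.9 75" --pt "0 0 0 0 0 1 68" --pt "0 0 0 0 0 0.9 66" --pt "0 0 0 0 0 0.7 66" --pt "0 0 0 0 0 0.4 66" --pt "0 0 0 0 0 0.2 66" --pt "0 0 0 0 0 0.1 66" --pt "0 0 0 0 0 0 66" --squeeze 30

```text
t: 12.52
tool_pos: [0.4615, 0.0228, 0.0644]
eef_rot: [[-0.94, -0.34, 0.001], [-0.34, 0.94, 0.0], [-0.001, -0.0, -1.0]]
wrist_force: [-0.4, 0.6, 0.0]
finger_gap: 0.771
grasp_force: 0.0
```

```bash
python3 - <<'E'
from h import *
C,im=snap('side','s5'); a=cv2.resize(im[210:300,260:370],None,fx=5,fy=5,interpolation=cv2.INTER_CUBIC); cv2.imwrite('pics/s5c.png',a)
E
```

```text
(no output)
```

View pics/s5c.png

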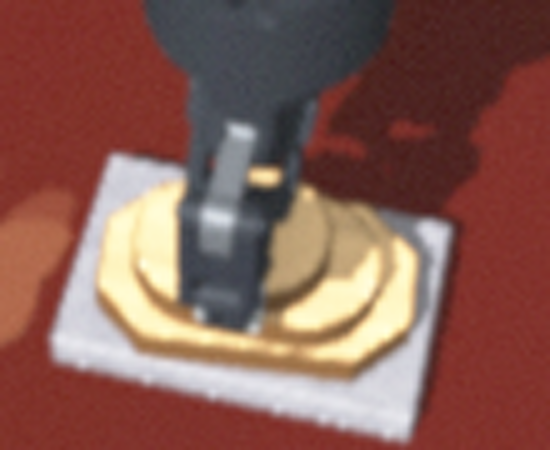

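```bash
python3 - <<'E'
from h import *
C=cam('side'); s=r.get_state(); R=np.array(s['eef_rot']); p=np.array(s['tool_pos']); print(p, s['tool_pos'], 'cam',-C[2][:3,:3].T@C[2][:3,3])
for q in [(195,312),(253,328),(225,322)]:
    for z in (.04,.045,.05,.055,.06):
        w=np.r_[ray(C,crop2px([q],260,210,5)[0],z),z]; print(q,z,np.round((R.T@(w-p))*1e3,1))
E
```

```text
[0.46148936 0.02269742 0.06446992] [0.46148936 0.02269742 0.06446992] cam [0.2702087  0.372734   0.65465782]
(195, 312) 0.04 [-14.1  26.5  24.5]
(195, 312) 0.045 [-13.5  29.5  19.5]
(195, 312) 0.05 [-12.9  32.5  14.5]
(195, 312) 0.055 [-12.3  35.5   9.5]
(195, 312) 0.06 [-11.7  38.5   4.5]
(253, 328) 0.04 [ 6.5 27.9 24.5]
(253, 328) 0.045 [ 7.  30.9 19.5]
(253, 328) 0.05 [ 7.4 33.8 14.5]
(253, 328) 0.055 [ 7.9 36.8  9.5]
(253, 328) 0.06 [ 8.3 39.8  4.5]
(225, 322) 0.04 [-3.2 27.9 24.5]
(225, 322) 0.045 [-2.7 30.9 19.5]
(225, 322) 0.05 [-2.2 33.9 14.5]
(225, 322) 0.055 [-1.7 36.8  9.5]
(225, 322) 0.06 [-1.2 39.8  4.5]
```

Call:
send_rows --pt "0 0 0 0 0 0.12 64" --pt "0 0 0 0 0 0.06 62" --pt "0 0 0 0 0 0 56" --pt "0 0 0 0 0 0 52" --pt "0 0 0 0 0 0 49" --pt "0 0 0 0 0 0 46" --pt "0 0 0 0 0 0 44" --pt "0 0 0 0 0 0 44" --squeeze 30

```text
t: 13.58
tool_pos: [0.4612, 0.0226, 0.059]
eef_rot: [[-0.94, -0.34, 0.0], [-0.34, 0.94, -0.0], [-0.0, -0.0, -1.0]]
wrist_force: [-0.9, 0.2, 5.8]
finger_gap: 0.589
grasp_force: 30.7
```

Call:
send_rows --pt "0 0 0 0 0 -0.2 44" --pt "0 0 0 0 0 -0.5 44" --pt "0 0 0 0 0 -0.9 44" --pt "0 0 0 0 0 -0.9 44" --pt "0 0 0 -0.5 0.1 -0.9 44" --pt "0 0 0 -0.9 0.2 -0.53 44" --pt "0 0 0 -0.9 0.2 0 44" --pt "0 0 0 -0.9 0.2 0 44" --pt "0 0 0 -0.9 0.2 0 44" --pt "0 0 0 -0.9 0.2 0 44" --pt "0 0 0 -0.9 0.2 0 44" --pt "0 0 0 -0.9 0.2 0 44" --pt "0 0 0 -0.9 0.2 0 44" --pt "0 0 0 -0.9 0.2 0 44" --pt "0 0 0 -0.5 0.1 0 44" --pt "0 0 0 -0.1 0 0 44" --pt "0 0 0 0 0 0 44" --pt "0 0 0 0 0 0 44"

```text
t: 15.82
tool_pos: [0.6998, 0.1722, 0.1766]
eef_rot: [[-0.941, -0.34, -0.001], [-0.34, 0.941, -0.001], [0.001, -0.0, -1.0]]
wrist_force: [-0.3, 0.6, 0.2]
finger_gap: 0.591
grasp_force: 31.3
```

```bash
python3 - <<'E'
from h import *
s=r.get_state(); print(np.round(s['tool_pos'],4),s['grasp_force'],s['finger_gap'])
C,im=snap('wrist','w6'); np.savez('w6.npz',K=C[1],E=C[2])
u,v=proj(C,[[.662,.158,.045]])[0].astype(int); print(u-90,max(v-75,0)); v=max(v,75)
cv2.imwrite('pics/w6c.png',cv2.resize(im[v-75:v+75,u-90:u+90],None,fx=4,fy=4,interpolation=cv2.INTER_CUBIC))
E
```

```text
[0.6998 0.1722 0.1766] 31.292030811309814 0.5905268590496979
187 77
```

View pics/w6c.png

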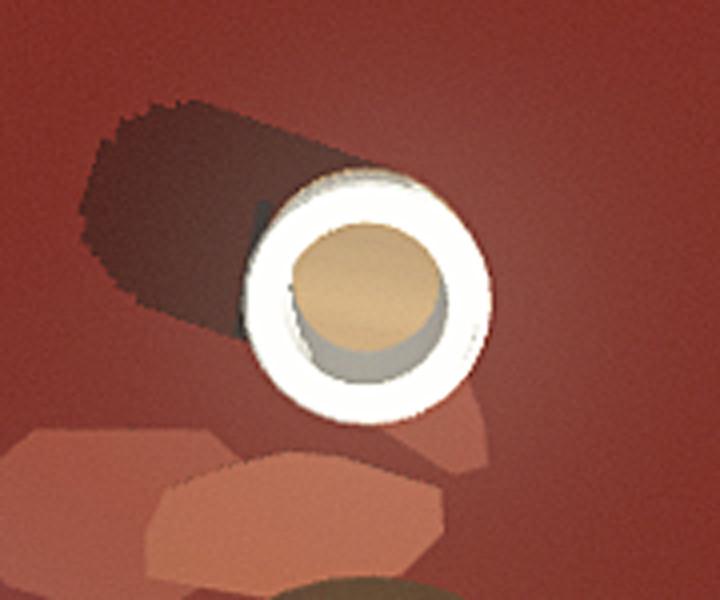

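```bash
python3 - <<'E'
from h import *
d=np.load('w6.npz'); C=('wrist',d['K'],d['E'])
g=lambda p:crop2px(p,187,77,4)
a=fit(C,g([(291,300),(447,300),(369,222),(369,383)]),shape('round',.034),.045,.045,[.66,.16,0.],False); report('in',a)
b=fit(C,g([(245,303),(492,303),(368,424),(368,182)]),shape('round',.050),.045,.045,[.66,.16,0.],False); report('out',b)
s=r.get_state(); R=np.array(s['eef_rot']); p=np.array(s['tool_pos']); t=(a.x[:2]+b.x[:2])/2
print(p,'tool shift mm', (R.T@(np.r_[t,.060]-p)*1e3).round(1), 'units',(R.T@(np.r_[t,.060]-p)/.03).round(3))
E
```

```text
in [0.6615 0.1588 0.    ] rms px 1.15
out [0.6618 0.1587 0.    ] rms px 0.11
[0.69988837 0.1723095  0.17668971] tool shift mm [ 40.5   0.3 116.7] units [1.349 0.009 3.891]
```

Call:
send_rows --pt "0 0 0 0.5 0 0.3 44" --pt "0 0 0 0.6 0 0.8 44" --pt "0 0 0 0.25 0.01 0.8 44" --pt "0 0 0 0 0 0.8 44" --pt "0 0 0 0 0 0.6 44" --pt "0 0 0 0 0 0.3 44" --pt "0 0 0 0 0 0.15 44" --pt "0 0 0 0 0 0.06 44" --pt "0 0 0 0 0 0 44" --pt "0 0 0 0 0 0 44"

```text
t: 17.12
tool_pos: [0.6625, 0.1596, 0.0628]
eef_rot: [[-0.94, -0.34, 0.001], [-0.34, 0.94, 0.0], [-0.001, 0.0, -1.0]]
wrist_force: [-0.6, 0.5, -0.4]
finger_gap: 0.59
grasp_force: 31.3
```

```bash
python3 - <<'E'
from h import *
C=cam('side'); C,im=snap('side','s7'); u,v=proj(C,[[.662,.158,.05]])[0].astype(int); u=max(u,60);v=max(v,50); print(u-60,v-50)
a=im[v-50:v+50,u-60:u+60]
C,im=snap('wrist','w7'); b=im[180:420,130:430]
cv2.imwrite('pics/s7c.png',np.hstack([cv2.resize(a,(480,400),interpolation=cv2.INTER_CUBIC),cv2.resize(b,(320,256))[:256].copy() if 0 else cv2.copyMakeBorder(cv2.resize(b,(320,256)),0,144,0,0,0)]))
E
```

```text
110 208
```

View pics/s7c.png

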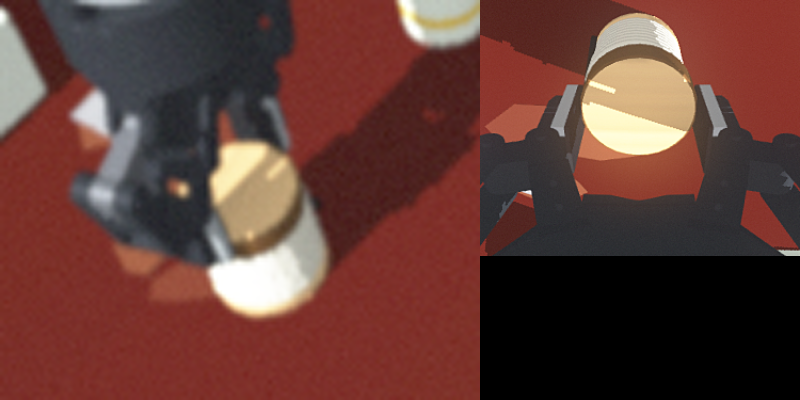

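```bash
python3 - <<'E'
from h import *
im=cv2.imread('pics/w7.png'); hsv=cv2.cvtColor(im,cv2.COLOR_BGR2HSV)
s=r.get_state(); C=cam('wrist',s); print(np.round(s['tool_pos'],4))
for v in range(192,262,6):
    row=hsv[v,215:345]; print(v,''.join('W' if (b>150 and a<60) else 'w' if (b>120 and a<90) else 'y' if (10<h<30 and a>=60 and b>120) else 'r' if (h<8 or h>170) else '.' for h,a,b in row))
E
```

```text
[0.6624 0.1596 0.0627]
192 rrrrrrrrrrrrrrrrrrrrrrrrrrrrrrrrrrrrrrrrrrrrrrrrrrrrrrr...yyyyyyyyy.rrrrrrrrrrrrrrrrrrrrrrrrrrrrrrrrrrrrrrrrrrrrrrrrrrrrrrrrrrrrrr
198 rrrrrrrrrrrrrrrrrrrrrrrrrrrrrrrrrrrrrrr.yyyyyyywwWWWWWWWWWWWWWWWWWWWWWWWWWWwyyyyyyyyyrrrrrrrrrrrrrrrrrrrrrrrrrrrrrrrrrrrrrrrrrrrrr
204 rrrrrrrrrrrrrrrrrrrrrrrrrrrrrrrryyyywWWWWWWWWWWWWWWWWWWWWWWWWWWWWWWWWWWWWWWWWWWWWWWWWWWwyyyyrrrrrrrrrrrrrrrrrrrrrrrrrrrrrrrrrrrrrr
210 rrrrrrrrrrrrrrrrrrrrrrrrrrr.yyWWWWWWWWWWWWWWWWWWWWWWWWWWWWWWWWWWWWWWWWWWWWWWWWWWWWWWWWWWWWWWWWyy.rrrrrrrrrrrrrrrrrrrrrrrrrrrrrrrrr
216 rrrrrrrrrrrrrrrrrrrrr.rr.yWWWWWWWWWWWWWWWWWWWWWWWWWWWWWWWWWWWWWWWWWWWWWWWWWWWWWWWWWWWWWWWWWWWWWWWWWwrrrrrrrrrrrrrrrrrrrrrrrrrrrrrr
222 rrrrrrrrrrrrrrrrrrrr..rrWWWWWWWWWWWWWWWWWWWWWWWWWWWWw...................wwwwwWWWWWWWWWWWWWWWWWWWWWWWWyrrrrrrrrrrrrrrrrrrrrrrrrrrrr
228 rrrrrrrrrrrrrrrrr.....WWWWWWWWWWWWWW......................................................wWWWWWWWWWWWWrrrrrrrrrrrrrrrrrrrrrrrrrrr
234 rrrrrrrrrrrrrrrr...wWWWWWWW....................yyyy....yyyyyyyyyyyyyyyy......yyyy...........yyyyyy.yWWWWrrrrrrrrrrrrrrrrrrrrrrrrrr
240 rrrrrrrrrr.rrr.r.wWWWW.........yyy...yyyyyyyyyyyyyyyyyyyyyyyyyyyyyyyyyyyyyyyyyyyyyyyyyyyyyy..yy...yyyyyyyyrrrrrrrrrrrrrrrrrrrrrrrr
246 rrrrrrrrrr.rr.rwWWw.....y..yyyyyyyyyyyyyyyyyyyyyyyyyyyyyyyyyyyyyyyyyyyyyyyyyyyyyyyyyyyyyyyyyyyyyyyyyy...yyyyyyrrrrrrrrrrrrrrrrrrrr
252 rrrrrrrrrrrrrwww.....yyyyyyyyyyyyyyyyyyyyyyyyyyyyyyyyyyyyyyyyyyyyyyyyyyyyyyyyyyyyyyyyyyyyyyyyyyyyyyyyyyyyyyyyyyy.rrrrrrrrrrrrrrrrr
258 rrrrrrrrrrrr...yywWWWWWWWwwwyyyyyyyyyyyyyyyyyyyyyyyyyyyyyyyyyyyyyyyyyyyyyyyyyyyyyyyyyyyyyyyyyyyyyyyyyyyyyyyyyyy....rrrrrrrrrrrrrrr
```

Call:
send_rows --pt "0 0 0 0.02 -0.01 0.04 44" --pt "0 0 0 0 0 0.03 44" --pt "0 0 0 0 0 0 44" --pt "0 0 0 0 0 0 44"

```text
t: 17.73
tool_pos: [0.6617, 0.1589, 0.0602]
eef_rot: [[-0.94, -0.34, -0.0], [-0.34, 0.94, -0.0], [0.0, -0.0, -1.0]]
wrist_force: [-0.3, 0.2, 0.8]
finger_gap: 0.591
grasp_force: 31.5
```

Call:
send_rows --pt "0 0 0 0 0 0.02 44" --pt "0 0 0 0 0 0 44"

```text
t: 17.98
tool_pos: [0.6617, 0.159, 0.0601]
eef_rot: [[-0.94, -0.34, 0.0], [-0.34, 0.94, -0.0], [-0.0, -0.0, -1.0]]
wrist_force: [-2.0, -1.0, 6.0]
finger_gap: 0.59
grasp_force: 31.8
```

Call:
send_rows --pt "0 0 0 0 0 0 52" --pt "0 0 0 0 0 0 54" --pt "0 0 0 0 0 0 58" --pt "0 0 0 0 0 0 66" --pt "0 0 0 0 0 0 72" --pt "0 0 0 0 0 -0.3 75" --pt "0 0 0 0 0 -0.8 80" --pt "0 0 0 0 0 -1 85" --pt "0 0 0 0 0 -1 85" --pt "0 0 0 0 0 -0.8 85" --pt "0 0 0 0 0 0 85" --pt "0 0 0 0 0 0 85"

```text
t: 19.48
tool_pos: [0.6612, 0.1587, 0.1761]
eef_rot: [[-0.94, -0.34, -0.001], [-0.34, 0.94, -0.001], [0.001, -0.0, -1.0]]
wrist_force: [1.1, -0.2, -0.1]
finger_gap: 0.998
grasp_force: 0.0
```

```bash
python3 - <<'E'
from h import *
C,im=snap('wrist','w8'); np.savez('w8.npz',K=C[1],E=C[2]); s=r.get_state(); print(s['tool_pos'])
R=np.array(s['eef_rot']);p=np.array(s['tool_pos']); print('to stack',R.T@(np.r_[.4624,.0219,.19]-p)/.03)
E
```

```text
[0.660977   0.15862366 0.17557806]
to stack [ 7.77582807 -2.03370029 -0.46509251]
```

Call:
send_rows --pt "0 0 0.11 0 0 -0.4 85" --pt "0 0 0 0.5 -0.13 0 85" --pt "0 0 0 0.9 -0.24 0 85" --pt "0 0 0 0.9 -0.24 0 85" --pt "0 0 0 0.9 -0.24 0 85" --pt "0 0 0 0.9 -0.24 0 85" --pt "0 0 0 0.9 -0.24 0 85" --pt "0 0 0 0.9 -0.24 0 85" --pt "0 0 0 0.9 -0.24 0 85" --pt "0 0 0 0.7 -0.15 0 85" --pt "0 0 0 0.27 -0.05 0 85" --pt "0 0 0 0 0 0 85" --pt "0 0 0 0 0 0 85"

```text
t: 21.15
tool_pos: [0.4616, 0.0277, 0.1887]
eef_rot: [[-0.947, -0.322, 0.002], [-0.322, 0.947, 0.001], [-0.002, 0.0, -1.0]]
wrist_force: [0.2, 0.5, 1.2]
finger_gap: 0.996
grasp_force: 0.0
```

```bash
python3 - <<'E'
from h import *
C,im=snap('wrist','w9'); np.savez('w9.npz',K=C[1],E=C[2]); s=r.get_state(); print(s['tool_pos'],s['eef_rot'])
c,i2=snap('side','s9')
u,v=proj(C,[[.4624,.0219,.044]])[0].astype(int); print('w9 origin',u-60,v-75)
A=cv2.resize(im[v-75:v+75,u-60:u+60],None,fx=4,fy=4,interpolation=cv2.INTER_CUBIC)
i8=cv2.imread('pics/w8.png'); d=np.load('w8.npz'); C8=('wrist',d['K'],d['E'])
u,v=proj(C8,[[.6617,.1588,.059]])[0].astype(int); print('w8 origin',u-40,v-40)
B=cv2.resize(i8[v-40:v+40,u-40:u+40],(320,320),interpolation=cv2.INTER_CUBIC)
u,v=proj(c,[[.6617,.1588,.045]])[0].astype(int); D=cv2.resize(i2[v-35:v+35,u-40:u+40],(320,280),interpolation=cv2.INTER_CUBIC)
cv2.imwrite('pics/c9.png',np.hstack([A,np.vstack([B,D])]))
E
```

```text
[0.46149594 0.02762817 0.18866442] [[-9.46581027e-01 -3.22463500e-01  1.28473546e-03]
 [-3.22462590e-01  9.46581811e-01  8.67136981e-04]
 [-1.49572725e-03  4.06536288e-04 -9.99998799e-01]]
w9 origin 211 119
w8 origin 238 166
```

View pics/c9.png

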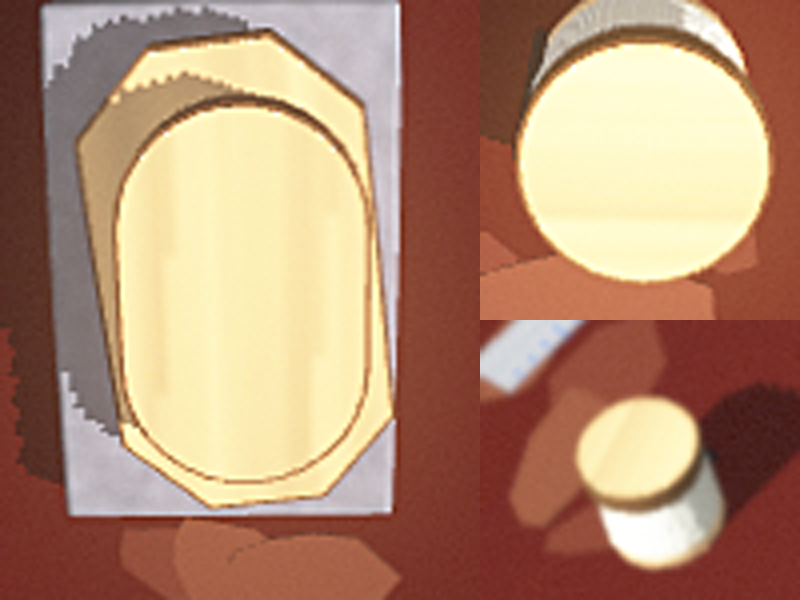

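```bash
cat >> h.py <<'E'
def snake(C,im,S,z,p,rot=True,w=4,sign=-1,it=6):
    """refine pose of planar outline at height z by strongest inside->outside brightness drop along normals"""
    g=cv2.GaussianBlur(im[...,1],(0,0),.7).astype(np.float32); p=list(p)
    for k in range(it):
        H=outline(C,S,z,z,*p)[:,0]; H=np.r_[H,H[:1]]; pts=[]
        for a,b in zip(H[:-1],H[1:]):
            L=np.linalg.norm(b-a); n=np.array([b[1]-a[1],a[0]-b[0]])/max(L,1e-6)
            if cv2.pointPolygonTest(H[:,None].astype(np.float32),tuple(map(float,(a+b)/2+n)),False)>0: n=-n
            for t in np.linspace(0.15,.85,max(1,int(L/2))):
                q=a+t*(b-a); o=np.arange(-w,w+.01,.25); m=(q+o[:,None]*n).astype(np.float32)
                v=cv2.remap(g,m[None,:,0],m[None,:,1],cv2.INTER_LINEAR)[0]; d=sign*np.gradient(v)
                j=d.argmax()
                if d[j]>4: pts.append(m[j])
        o=fit(C,pts,S,z,z,[p[0],p[1],p[2]],rot); p=[o.x[0],o.x[1],o.x[2]*10]
    return p,len(pts),np.sqrt(np.mean(np.minimum(np.abs(o.fun),3)**2))
def ld(n): d=np.load(n+'.npz'); return ('wrist',d['K'],d['E']),cv2.imread(f'pics/{n}.png')
E
python3 - <<'E'
from h import *
f=lambda x:(np.round([x[0][0],x[0][1],np.degrees(x[0][2])],4),x[1],round(x[2],2))
C,im=ld('w9')
print('oval9',f(snake(C,im,shape('oval',.088,.056),.044,[.4624,.0219,.328])))
print('eight9',f(snake(C,im,shape('eight',.112,.066),.030,[.462,.0201,.427])))
C,im=ld('w4')
print('round4',f(snake(C,im,shape('round',.052),.058,[.4614,.0227,0],False)))
print('oval4',f(snake(C,im,shape('oval',.088,.056),.044,[.4624,.0219,.328])))
print('eight4',f(snake(C,im,shape('eight',.112,.066),.030,[.462,.0201,.427])))
C,im=ld('w8'); print('round8',f(snake(C,im,shape('round',.052),.059,[.6615,.1588,0],False)))
C,im=ld('w6'); print('bodyround6',f(snake(C,im,shape('round',.050),.045,[.6615,.1588,0],False)))
s=r.get_state();print(s['tool_pos'])
E
```

```text
oval9 (array([4.64300e-01, 2.37000e-02, 2.45181e+01]), 106, np.float64(1.62))
eight9 (array([4.62700e-01, 2.28000e-02, 2.93908e+01]), 153, np.float64(1.69))
round4 (array([0.4613, 0.0232, 0.    ]), 72, np.float64(1.6))
oval4 (array([4.63400e-01, 2.46000e-02, 2.62766e+01]), 106, np.float64(1.81))
eight4 (array([4.62700e-01, 2.18000e-02, 2.85569e+01]), 160, np.float64(1.6))
round8 (array([0.6623, 0.1592, 0.    ]), 72, np.float64(1.15))
bodyround6 (array([0.6612, 0.1582, 0.    ]), 72, np.float64(1.02))
[0.46129658 0.02751208 0.18858907]
```

```bash
python3 - <<'E'
from h import *
C,im=ld('w9')
g=lambda p:crop2px(p,211,119,4)
o=fit(C,g([(116,200),(117,250),(121,370),(369,200),(370,250),(371,370),(243,482),(240,105)]),shape('oval',.088,.056),.044,.044,[.46,.026,.35]); report('oval',o); print(o.fun.round(2))
e=np.array([(150,50),(268,32),(363,105),(391,415),(325,495),(214,507),(123,442),(78,147)],float)
o2=fit(C,g(np.r_[e,(e+np.roll(e,1,0))/2]),shape('eight',.112,.066),.030,.030,[.46,.026,.35]); report('eight',o2);print(o2.fun.round(2))
# tool-relative height/scale check: free z
for z in (.038,.042,.044,.046,.050):
    o3=fit(C,g([(116,200),(117,250),(121,370),(369,200),(370,250),(371,370),(243,482),(240,105)]),shape('oval',.088,.056),z,z,[.46,.026,.35]); report(z,o3)
for w in (1.5,2.5):
    a=snake(C,im,shape('oval',.088,.056),.044,[o.x[0],o.x[1],o.x[2]*10],w=w); print(np.round(a[0],4),np.degrees(a[0][2]),a[1:])
    a=snake(C,im,shape('eight',.112,.066),.030,[o2.x[0],o2.x[1],o2.x[2]*10],w=w); print(np.round(a[0],4),np.degrees(a[0][2]),a[1:])
s=r.get_state();print(s['tool_pos'])
E
```

```text
oval [ 0.4621  0.0217 19.7472] rms px 0.52
[-0.08  0.61 -0.01 -0.03  0.48  0.02  0.98  0.79]
eight [4.61900e-01 2.02000e-02 2.40101e+01] rms px 0.72
[ 0.47 -0.34  0.43  0.46 -0.23  0.25  1.   -0.12  1.04  0.46  1.01  1.23
  0.51  0.6   1.32  0.57]
0.038 [ 0.4635  0.022  19.6076] rms px 0.52
0.042 [ 0.4626  0.0218 19.7225] rms px 0.37
0.044 [ 0.4621  0.0217 19.7472] rms px 0.52
0.046 [ 0.4619  0.0216 19.7723] rms px 0.75
0.05 [ 0.4615  0.0216 19.8241] rms px 1.32
[0.463  0.0235 0.4443] 25.454016457439018 (96, np.float64(0.8836689646098846))
[0.4626 0.0218 0.5024] 28.78454700647393 (135, np.float64(0.8359574282267263))
[0.4634 0.0213 0.258 ] 14.784788153131597 (105, np.float64(1.4873897615034946))
[0.4625 0.0223 0.5148] 29.4938024133203 (145, np.float64(1.311552261979873))
[0.46129658 0.02751208 0.18858907]
```

Call:
send_rows --pt "0 0 -0.09 0.04 -0.19 0.6 80" --pt "0 0 0 0 0 1 74" --pt "0 0 0 0 0 1 70" --pt "0 0 0 0 0 1 70" --pt "0 0 0 0 0 0.7 70" --pt "0 0 0 0 0 0.35 70" --pt "0 0 0 0 0 0.15 70" --pt "0 0 0 0 0 0 70" --squeeze 30

```text
t: 22.25
tool_pos: [0.4614, 0.0212, 0.0448]
eef_rot: [[-0.942, -0.337, 0.001], [-0.337, 0.942, 0.0], [-0.001, 0.0, -1.0]]
wrist_force: [-1.0, 0.0, 0.7]
finger_gap: 0.819
grasp_force: 0.0
```

Call:
send_rows --pt "0 0 0 0 0 0.03 64" --pt "0 0 0 0 0 0 60" --pt "0 0 0 0 0 0 56" --pt "0 0 0 0 0 0 53" --pt "0 0 0 0 0 0 50" --pt "0 0 0 0 0 0 48" --pt "0 0 0 0 0 0 48" --squeeze 30

```text
t: 23.12
tool_pos: [0.4613, 0.0211, 0.0442]
eef_rot: [[-0.942, -0.337, 0.001], [-0.337, 0.942, 0.0], [-0.001, -0.0, -1.0]]
wrist_force: [-1.2, -0.1, 6.0]
finger_gap: 0.649
grasp_force: 31.6
```

Call:
send_rows --pt "0 0 0 0 0 -0.2 48" --pt "0 0 0 0 0 -0.5 48" --pt "0 0 0 0 0 -0.9 48" --pt "0 0 0 0 0 -1 48" --pt "0 0 0.5 0 0 -1 48" --pt "0 0 0.9 0 0 -0.83 48" --pt "0 0 0.47 -0.05 -0.4 0 48" --pt "0 0 0 -0.1 -0.9 0 48" --pt "0 0 0 -0.1 -0.9 0 48" --pt "0 0 0 -0.1 -0.9 0 48" --pt "0 0 0 -0.1 -0.9 0 48" --pt "0 0 0 -0.1 -0.9 0 48" --pt "0 0 0 -0.1 -0.9 0 48" --pt "0 0 0 -0.1 -0.9 0 48" --pt "0 0 0 -0.1 -0.9 0 48" --pt "0 0 0 -0.08 -0.4 0 48" --pt "0 0 0 0 -0.1 0 48" --pt "0 0 0 0 0 0 48" --pt "0 0 0 0 0 0 48"

```text
t: 25.5
tool_pos: [0.4942, -0.2199, 0.1766]
eef_rot: [[-1.0, -0.019, -0.0], [-0.019, 1.0, 0.001], [0.0, 0.001, -1.0]]
wrist_force: [0.7, 0.4, -0.1]
finger_gap: 0.649
grasp_force: 32.3
```

```bash
python3 - <<'E'
from h import *
s=r.get_state(); print(np.round(s['tool_pos'],4),s['grasp_force'],s['finger_gap'],np.round(s['joints'],1)); print(np.degrees(np.arctan2(s['eef_rot'][1][0],s['eef_rot'][0][0]))%180)
C,im=snap('wrist','w10'); np.savez('w10.npz',K=C[1],E=C[2])
u,v=proj(C,[[.433,-.222,.045]])[0].astype(int); print(u,v)
hsv=cv2.cvtColor(im,cv2.COLOR_BGR2HSV)
u0,v0=u-50,max(v-70,0)
for y in range(v0,v+80,5): print(y,''.join('W' if (b>150 and a<60) else 'w' if (b>100 and a<90) else 'y' if (10<h<30 and a>=60 and b>100) else 'r' if (h<8 or h>170) else '.' for h,a,b in hsv[y,u0:u0+105]),u0)
E
```

```text
[ 0.4942 -0.2199  0.1766] 32.26005792617798 0.648916868378499 [ 32.9  40.1 -22.9 107.8  24.5  37.   86.1]
1.093355291714488
276 127
57 rrrrrrrrrrrrrrrrrrrrrrrrrrrrrrrrrrrrrrrrrrrrrrrrrrrrrrrrrrrrrrrrrrrrrrrrrrrrrrrrrrrrrrrrrrrrrrrrrrrrrrrrr 226
62 rrrrrrrrrrrrrrrrrrrrrrrrrrrrrrrrrrrrrrrrrrrrrrrrrrrrrrrrrrrrrrrrrrrrrrrrrrrrrrrrrrrrrrrrrrrrrrrrrrrrrrrrr 226
67 rrrrrrrrrrrrrrrrrrrrrrrrrrrrrrrrrrrrrrrrrrrrrrrrrrrrrrrrrrrrrrrrrrrrrrrrrrrrrrrrrrrrrrrrrrrrrrrrrrrrrrrrr 226
72 rrrrrrrrrrrrrrrrrrrrrrrrrrrrrrrrrrrrrrrrrrrrrrrrrrrrrrrrrrrrrrrrrrrrrrrrrrrrrrrrrrrrrrrrrrrrrrrrrrrrrrrrr 226
77 rrrrrrrrrrrrrrrrrrrrrrrrrrrrrrrrrrrrrrrrrWWWWWWWWWWWWWWWWWWWWWWWWWrrrrrrrrrrrrrrrrrrrrrrrrrrrrrrrrrrrrrrr 226
82 rrr.rrrrrrrrrrrrrrrrrrrrrrr.rrrrWWWWWWWWWWWWWWWWWWWWWWWWWWWWWWWWWWWWWWWWWWW.rrrrrrrrrrrrrrrrrrrrrrrrrrrrr 226
87 rrrrrrrrrrrrr.rrr.rr.rrrrr.wWWWWWWWWWWWWWWWWWwwwwwwwwwwwwwwwwwwWWWWWWWWWWWWWWWWWrrrrrrrrrrrrrrrrrrrrrrrrr 226
92 rrrrrrrrrrrrrrrrrr.r.rrrWWWWWWWWWWWWWWWwyyyyyyyyyyyyyyyywyywwyyyyywwwwwWWWWWWWWWWWWwrrrrrrrrrrrrrrrrrrrrr 226
97 rrrrrrrrrrrrrr.rrr.rrwWWWWWWWWWWWWWwyyyyyyyyyyyyyyyywwyyyyyyy
[... 1742 characters left out ...]
rrrrrrrrrrrr 226
177 rrrrrrrrrrrrrrrrrrrrrrrrrrrrrrrrrrrrrrrwWWWWWWWWWWWWWWWWWWWWWWWWWWWWrrrrrrrrrrrrrrrrrrrrrrrrrrrrrrrrrrrrr 226
182 rrrrrrrrrrrrrrrrrrrrrrrrrrrrrrrrrrrrrrrrrrrrrrrrrrrrrrrrrrrrrrrrrrrrrrrrrrrrrrrrrrrrrrrrrrrrrrrrrrrrrrrrr 226
187 rrrrrrrrrrrrrrrrrrrrrrrrrrrrrrrrrrrrr..yyyyyyyyyyyyyyyyyyyyyyyyyyyy..rrrrrrrrrrrrrrrrrrrrrrrrrrrrrrrrrrrr 226
192 rrrrrrrrrrrrrrrrrrrrrrrr.yyyyyyyyyyyyyyyyyyyyyyyyyyyyyyyyyyyyyyyyyyyyyyyyyyyyyyyy.rrrrrrrrrrrrrrrrrrrrrrr 226
197 rrrrrrrrrrrrrrrrry.y.yyyyy...yyyyyyyyyyyyywwwwwwwwwwwwwwwwwwwwwwyyyyyyyyyyyyyyyyyyyyyyyyy.rrrrrrrrrrrrrrr 226
202 rrrrrrrrrrry..y...yyyyyyyyWwwwwwwwwwwwwwwwwwwwwwwwwwwwwwwwwwwwwwwwwwwwwwwwwwwwwwyyyyyyyyyyyyyyy.rrrrrrrrr 226
```

```bash
cat >> h.py <<'E'
def body(C,im,S,z0,z1,p0,win,rot=True,thr=(100,120),vmax=999):
    """silhouette fit: low-saturation bright blob near p0"""
    hsv=cv2.cvtColor(im,cv2.COLOR_BGR2HSV); m=((hsv[...,1]<thr[0])&(hsv[...,2]>thr[1])).astype(np.uint8)
    w=np.zeros_like(m); c=proj(C,[[*p0[:2],z1]])[0]; cv2.circle(w,(int(c[0]),int(c[1])),win,1,-1); m&=w; m[min(vmax,len(m)):]=0
    n,l,st,_=cv2.connectedComponentsWithStats(m); k=1+np.argmax(st[1:,4])
    M=cv2.morphologyEx((l==k).astype(np.uint8),cv2.MORPH_OPEN,np.ones((3,3)))
    h=cv2.convexHull(np.argwhere(M)[:,::-1].astype(np.int32))[:,0].astype(np.float32)
    # subpixel-ish: push hull out half a pixel by sampling its edges
    H=np.r_[h,h[:1]]; P=np.vstack([a+np.linspace(0,1,max(2,int(np.hypot(*(b-a)))))[:-1,None]*(b-a) for a,b in zip(H[:-1],H[1:])])
    c=h.mean(0); P=P+.5*(P-c)/np.linalg.norm(P-c,axis=1)[:,None]
    o=fit(C,P,S,z0,z1,list(p0),rot); return o
E
python3 - <<'E'
from h import *
C,im=ld('w10'); S=shape('oval',.086,.054)
for p in ([.433,-.222,.02],[.434,-.22,.05]):
    o=body(C,im,S,0,.045,p,75,vmax=183); report('body',o)
g=np.array([(245.5,112),(245.2,132),(245.5,142),(313.5,107),(313,122),(312.7,137)])
s=r.get_state(); R=np.array(s['eef_rot']); p=np.array(s['tool_pos'])
t=o.x[:2]; print((R.T@(np.r_[t,.0592]-p)/.03).round(3), np.degrees(np.arctan2(R[1,0],R[0,0]))%180)
E
```

```text
body [ 0.4337 -0.2197  0.3925] rms px 0.37
body [ 0.4337 -0.2197  0.3833] rms px 0.37
[2.017 0.049 3.914] 1.084486168668775
```

Call:
send_rows --pt "0 0 0.09 0.5 -0.05 0.2 48" --pt "0 0 0 0.9 0 0.7 48" --pt "0 0 0 0.6 0 0.8 48" --pt "0 0 0 0.05 0 0.8 48" --pt "0 0 0 0 0 0.6 48" --pt "0 0 0 0 0 0.4 48" --pt "0 0 0 0 0 0.2 48" --pt "0 0 0 0 0 0.08 48" --pt "0 0 0 0 0 0 48" --pt "0 0 0 0 0 0 48"

```text
t: 26.8
tool_pos: [0.4329, -0.2232, 0.0636]
eef_rot: [[-1.0, -0.001, 0.001], [-0.001, 1.0, -0.0], [-0.001, -0.0, -1.0]]
wrist_force: [0.2, 0.1, -0.3]
finger_gap: 0.648
grasp_force: 32.3
```

```bash
python3 - <<'E'
from h import *
C,im=snap('wrist','w11'); np.savez('w11.npz',K=C[1],E=C[2]);  c,i2=snap('side','s11'); c,i2=snap('top','t11')
s=r.get_state(); print(np.round(s['tool_pos'],4),s['wrist_force'])
hsv=cv2.cvtColor(im,cv2.COLOR_BGR2HSV); u0=210
for y in range(150,290,5): print(y,''.join('W' if (b>150 and a<60) else 'w' if (b>100 and a<90) else 'y' if (10<h<30 and a>=60 and b>100) else 'r' if (h<8 or h>170) else '.' for h,a,b in hsv[y,u0:u0+140]),u0)
E
```

```text
[ 0.4328 -0.2232  0.0635] [ 0.34887398  1.00203815 -0.98476395]
150 rrrrrrrrrrrrrrrrrrrrrrrrrrrrrrrrrrrrrrrrrrrrrrrrrrrrrrrrrrrrrrrrrrrrrrrrrrrrrrrrrrrrrrrrrrrrrrrrrrrrrrrrrrrrrrrrrrrrrrrrrrrrrrrrrrrrrrrrrrrr 210
155 rrrrrrrrrrrrrrrrrrrrrrrrrrrrrrrrrrrrrrrrrrrrrrrrrrrrrrrrrrrrrrrrrrrrrrrrrrrrrrrrrrrrrrrrrrrrrrrrrrrrrrrrrrrrrrrrrrrrrrrrrrrrrrrrrrrrrrrrrrrr 210
160 rrrrrrrrrrrrrrrrrrrrrrrrrrrrrrrrrrrrrrrrrrrrrrrrrrrrrrrrrrrrrrrrrrrrrrrrrrrrrrrrrrrrrrrrrrrrrrrrrrrrrrrrrrrrrrrrrrrrrrrrrrrrrrrrrrrrrrrrrrrr 210
165 rrrrrrrrrrrrrrrrrrrrrrrrrrrrrrrrrrrrrrrrrrrrrrrrrrrrrrrrrrrrrrrrrrrrrrrrrrrrrrrrrrrrrrrrrrrrrrrrrrrrrrrrrrrrrrrrrrrrrrrrrrrrrrrrrrrrrrrrrrrr 210
170 rrrrrrrrrrrrrrrrrrrrrrrrrrrrrrrrrrrrrrrrr..rr.rrrrrrr.yyyyyyyyywwWWWWWWWWWWWWWWWWwwyyywwwwyy.rrrrrrrrrrrrrrrrrrrrrrrrrrrrrrrrrrrrrrrrrrrrrrr 210
175 rrrrrrrrrrrrrrrrrrrrrrrrrrrrrrr.rr.rrrr.rr..r.yyywWWWWWWWWWWWWWWWWWWWWWWWWWWWWWWWWWWWWWWWWWWWWWWWwyyrrrrrrrrrrrrrrrrrrrrrrrrrrrrrrrrrrrrrrrr 210
180 rrrrrrrrr.rrrrrr.rrrrr.rrrr.r.r..r.rrr.ryywWWWWWWWWWWWWWWWWWWWWWWWWWWWWWWWWWWWWWWWWWWWWWWWWWWWWWWWWWWWWWwyrrrrrrrrrrrrrrrrrrrrrrrrrrrrrrrr
[... 2435 characters left out ...]
yyyyyyyyyyyyyyyyyyyyyyyyyyyyyyyyyyyyyyyyyyyyyyyyyyyyyyyyyyyyyyyyyyyyywwwwWwwwwwwwwwwwWwwyy..wwwwwwww 210
270 www.......yyyyyyyyyyyyyyyyyyyyyyyyyyyyyyyyyyyyyyyyyyyyyyyyyyyyyyyyyyyyyyyyyyyyyyyyyyyyyyyyyyyyyyyyyyyyyyyyyyyyyyyyyyyyyyyyyyyyyyyr....wwwwww 210
275 wr..r.....yyyyyyyyyyyyyyyyyyyyyyyyyyyyyyyyyyyyyyyyyyyyyyyyyyyyyyyyyyyyyyyyyyyyyyyyyyyyyyyyyyyyyyyyyyyyyyyyyyyyyyyyyyyyyyyyyyyyyy........wwww 210
280 .r........yyyyyyyyyyyyyyyyyyyyyyyyyyyyyyyyyyyyyyyyyyyyyyyyyyyyyyyyyyyyyyyyyyyyyyyyyyyyyyyyyyyyyyyyyyyyyyyyyyyyyyyyyyyyyyyyyyyyyy..........ww 210
285 .r.r.......yyyyyyyyyyyyyyyyyyyyyyyyyyyyyyyyyyyyyyyyyyyyyyyyyyyyyyyyyyyyyyyyyyyyyyyyyyyyyyyyyyyyyyyyyyyyyyyyyyyyyyyyyyyyyyyyyyyy.r..........r 210
```

```bash
python3 - <<'E'
from h import *
C,im=ld('w11'); s=r.get_state(); p=np.array(s['tool_pos']); print(p.round(4))
ov=[(46,92,200),(36,101,205),(30,108,210),(24,113,215),(20,119,220),(17,123,225),(14,125,230),(12,127,235),(11,128,240),(10,129,245),(10,129,250)]
P=[(210+a-.5,y) for a,b,y in ov]+[(210+b+.5,y) for a,b,y in ov]
o=fit(C,P,shape('oval',.088,.056),p[2],p[2],[p[0],p[1],0.],True); report('oval',o); print(o.fun.round(1))
bd=[(53,92,170),(46,100,175),(40,106,180),(36,110,185)]
Q=[(210+a-.5,y) for a,b,y in bd]+[(210+b+.5,y) for a,b,y in bd]+[(210+112.5,190),(210+114.5,195),(210+116.5,200),(210+118.5,205)]
o=fit(C,Q,shape('oval',.086,.054),0,.045,[p[0],p[1],0.],True); report('body',o); print(o.fun.round(1))
S=shape('oval',.086,.054); t=o.x
for y in (-.2225,-.2215,-.2205,-.2195,-.2185): 
    q=fit(C,Q,S,0,.045,[.4336,y,0.],False); report(y,q); break
E
```

```text
[ 0.4328 -0.2232  0.0635]
oval [ 0.4352 -0.2237 -5.0858] rms px 1.19
[-1.7 -1.2 -0.3 -0.3  0.2  0.8  0.8  1.   1.7  1.8  2.3 -1.4 -0.4  0.2
  0.9  0.  -0.2  0.5  0.8  1.4  1.5  2.1]
body [ 0.4329 -0.22    0.221 ] rms px 0.44
[-0.   0.4 -0.  -0.2  0.1  0.  -0.6 -0.9 -0.3  0.1  0.4  0.8]
-0.2225 [ 0.4329 -0.2201  0.    ] rms px 0.44
```

```bash
python3 - <<'E'
from h import *
C,im=ld('w11'); cv2.imwrite('pics/w11c.png',cv2.resize(im[155:275,205:350],None,fx=5,fy=5,interpolation=cv2.INTER_CUBIC))
E
```

```text
(no output)
```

View pics/w11c.png

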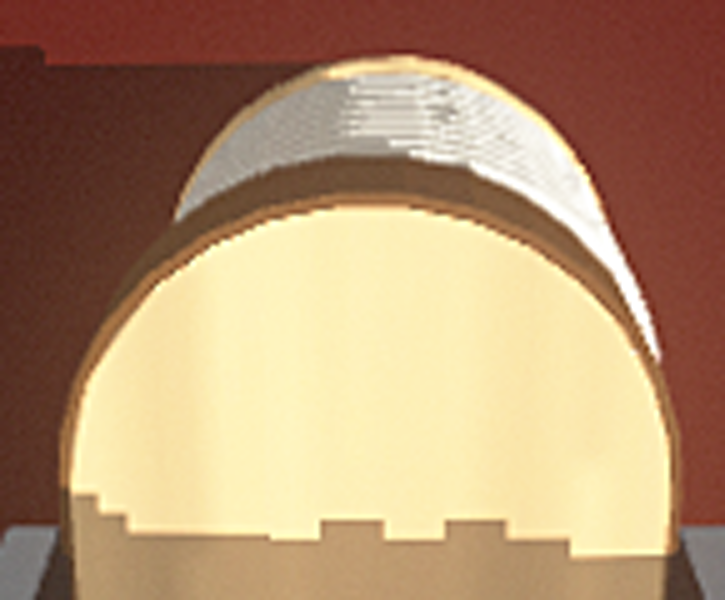

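```bash
python3 - <<'E'
from h import *
C,im=ld('w11'); p=np.array(r.get_state()['tool_pos']); g=lambda P:crop2px(P,205,155,5)
# edges by code: red/dark background vs body, per column of crop rows; gray profile for oval top face
b=[(405,57),(325,72),(260,115),(215,165),(178,215),(480,72),(545,115),(580,160),(600,205),(630,280),(657,350)]
o=fit(C,g(b),shape('oval',.086,.054),0,.045,[.433,-.22,0.]); report('body',o); print(o.fun.round(1))
v=[(371,206),(300,212),(440,212),(200,255),(540,255),(120,328),(620,328),(85,390),(657,390),(71,460),(670,460)]
for z in (p[2]-.001,p[2]-.003,p[2]+.002):
    q=fit(C,g(v),shape('oval',.088,.056),z,z,[.4336,-.222,0.],False); report('oval %.4f'%z,q); print(q.fun.round(1))
print(np.round(p,4))
for n in ('s11','t11'):
    c=cam('side' if n[0]=='s' else 'top'); 
T=cam('top'); S_=cam('side')
for nm,c in (('top',T),('side',S_)):
    o=body(c,cv2.imread(f'pics/{nm}0.png'),shape('oval',.086,.054),0,.045,[.4333,-.2222,0.],40); report(nm,o)
    o=body(c,cv2.imread(f'pics/{nm}0.png'),shape('eight',.110,.064),0,.045,[.643,-.1735,.42],45); report(nm+' eight',o)
E
```

```text
body [ 0.4337 -0.2191  2.6077] rms px 1.05
[-0.7  0.3  1.8  1.8 -0.8 -1.  -0.7 -0.4  0.1  1.2  1.2]
oval 0.0625 [ 0.435  -0.2226  0.    ] rms px 1.04
[-0.6 -0.9 -0.9  0.   0.1  0.7  0.8  1.   0.8  1.9  1.9]
oval 0.0605 [ 0.4355 -0.2226  0.    ] rms px 0.63
[-0.3 -0.7 -0.6  0.1  0.2  0.4  0.6  0.5  0.4  1.1  1.1]
oval 0.0655 [ 0.4343 -0.2226  0.    ] rms px 1.62
[-1.  -1.2 -1.2 -0.   0.1  1.   1.1  1.7  1.5  3.   2.9]
[ 0.4328 -0.2232  0.0635]
top [ 0.4332 -0.222   0.0334] rms px 0.77
top eight [ 0.6431 -0.1732 24.3785] rms px 1.02
side [ 0.4331 -0.2212  2.6748] rms px 0.72
side eight [ 0.6429 -0.1722 23.9023] rms px 0.79
```

Call:
send_rows --pt "0 0 -0.06 0.03 0.07 0.03 48" --pt "0 0 0 0 0 0.05 48" --pt "0 0 0 0 0 0.03 48" --pt "0 0 0 0 0 0.01 48" --pt "0 0 0 0 0 0 48"

```text
t: 27.58
tool_pos: [0.4318, -0.221, 0.0595]
eef_rot: [[-1.0, -0.012, -0.0], [-0.012, 1.0, 0.0], [0.0, 0.0, -1.0]]
wrist_force: [-0.6, -0.7, 0.0]
finger_gap: 0.643
grasp_force: 32.3
```

Call:
send_rows --pt "0 0 0 0 0 0.02 48" --pt "0 0 0 0 0 0.01 48" --pt "0 0 0 0 0 0 48"

```text
t: 27.95
tool_pos: [0.4318, -0.221, 0.0592]
eef_rot: [[-1.0, -0.012, 0.0], [-0.012, 1.0, -0.0], [-0.0, -0.0, -1.0]]
wrist_force: [-0.4, -1.1, 6.0]
finger_gap: 0.646
grasp_force: 33.0
```

Contact. Release, rise, and back off so the cameras see it.

Call:
send_rows --pt "0 0 0 0 0 0 55" --pt "0 0 0 0 0 0 58" --pt "0 0 0 0 0 0 62" --pt "0 0 0 0 0 0 70" --pt "0 0 0 0 0 0 75" --pt "0 0 0 0 0 -0.3 80" --pt "0 0 0 0 0 -0.8 85" --pt "0 0 0 0 0 -1 85" --pt "0 0 0 0 0 -1 85" --pt "0 0 0 0 0 -0.8 85" --pt "0 0 0 0 0 0 85" --pt "0 0 0 0 0 0 85"

```text
t: 29.45
tool_pos: [0.4313, -0.221, 0.1755]
eef_rot: [[-1.0, -0.012, -0.001], [-0.012, 1.0, 0.0], [0.001, 0.0, -1.0]]
wrist_force: [0.4, -0.2, 0.4]
finger_gap: 0.995
grasp_force: 0.0
```

```bash
python3 - <<'E'
from h import *
C,im=snap('wrist','w12'); np.savez('w12.npz',K=C[1],E=C[2]); s=r.get_state(); print(np.round(s['tool_pos'],4))
c,i2=snap('side','s12')
hsv=cv2.cvtColor(im,cv2.COLOR_BGR2HSV); u,v=proj(C,[[.433,-.221,.05]])[0].astype(int); u0=u-55; print(u,v)
f=lambda h,a,b:'W' if (b>150 and a<60) else 'w' if (b>100 and a<90) else 'y' if (10<h<30 and a>=60 and b>150) else 'd' if (8<=h<30 and a>=60) else 'r' if (h<8 or h>170) else '.'
for y in range(v-80,v+75,5): print(y,''.join(f(*q) for q in hsv[y,u0:u0+110]),u0)
hsv=cv2.cvtColor(i2,cv2.COLOR_BGR2HSV); u,v=proj(c,[[.433,-.221,.04]])[0].astype(int); u0=u-38; print(u,v)
for y in range(v-30,v+35,2): print(y,''.join(f(*q) for q in hsv[y,u0:u0+76]),u0)
E
```

```text
[ 0.4312 -0.2209  0.1751]
277 204
124 rrrrrrrrrrrrrrrrrrrrrrrrrrrrrrrrrrrrrrrrrrrrrrrrrrrrrrrrrrrrrrrrrrrrrrrrrrrrrrrrrrrrrrrrrrrrrrrrrrrrrrrrrrrrrr 222
129 rrrrrrrrrrrrrrrrrrrrrrrrrrrrrrrrrrrrrrrrrrrrrrrrrrrrrrrrrrrrrrrrrrrrrrrrrrrrrrrrrrrrrrrrrrrrrrrrrrrrrrrrrrrrrr 222
134 rrrrrrrrrrrrrrrrrrrrrrrrrrrrrrrrrrrrrrrrrrrrrrrrrrrrrrrrrrrrrrrrrrrrrrrrrrrrrrrrrrrrrrrrrrrrrrrrrrrrrrrrrrrrrr 222
139 rrrrrrrrrrrrrrrrrrrrrrrrrrrrrrrrrrrrrrrrrrrrrrrrrrrrrrrrrrrrrrrrrrrrrrrrrrrrrrrrrrrrrrrrrrrrrrrrrrrrrrrrrrrrrr 222
144 rrrrrrrdrrrdrrrrrrrrrrrrrrrrrrrrrrrrrrrrrrrrrrrrrrrrrrrrrrrrrrrrrrrrrrrrrrrrrrrrrrrrrrrrrrrrrrrrrrrrrrrrrrrrrr 222
149 rrrrrrrrrrrrrrrdrrddrrrrrrdrdrrrdrrdrrdddrddyywWWWWWWWWWWWWWWWWWWWWWWWwydrrrrrrrrrrrrrrrrrrrrrrrrrrrrrrrrrrrrr 222
154 rrrrrrrrrrdrdrdrdrdrdrrddrdrddddrdrrdwWWWwddddddddyyyyyyyyyyyyyyydddddddwWWWWwyrrrrrrrrrrrrrrrrrrrrrrrrrrrrrrr 222
159 rdrrrrdrrrddrrdrddrddrddrrdddrrddddddyyyWwwwwwwwwwwwwwwwwwwwwwwwwwwwwwwwWWyyyddwWwdrrrrrrrrrrrrrrrrrrrrrrrrrrr 222
164 rrrrrrdrrddrdrddddrddddddrrddddyyywwwwwwwwwwwwwwwwwwwwwwwwwwwwwwwwwwwwwwwwwwwwwwwyyddrrrrrrrrrrrrrrrrrrrrrrrrr
[... 4735 characters left out ...]
rrrrrrrrrrrrrrrr 347
203 rrrrrrrrrrrrrrrrrrrrrrddyyywWWWWWWWWWWWWWWWWWWWWWWWWWWWwrrrrrrrrrrrrrrrrrrrr 347
205 rrrrrrrrrrrrrrrrrrrrrrrrrrrdyyywwWWWWWWWWWWWWWWWWWWWWWydrrrrrrrrrrrrrrrrrrrr 347
207 rrrrrrrrrrrrrrrrrrrrrrrrrrrrrrrddyyywWWWWWWWWWWWWWWwwydrrrrrrrrrrrrrrrrrrrrr 347
209 rrrrrrrrrrrrrrrrrrrrrrrrrrrrrrrrrrrrdyyyyywwwwwwyyyydrrrrrrrrrrrrrrrrrrrrrrr 347
211 rrrrrrrrrrrrrrrrrrrrrrrrrrrrrrrrrrrrrrrrrrrdrrrrrrrrrrrrrrrrrrrrrrrrrrrrrrrr 347
213 rrrrrrrrrrrrrrrrrrrrrrrrrrrrrrrrrrrrrrrrrrrrrrrrrrrrrrrrrrrrrrrrrrrrrrrrrrrr 347
215 rrrrrrrrrrrrrrrrrrrrrrrrrrrrrrrrrrrrrrrrrrrrrrrrrrrrrrrrrrrrrrrrrrrrrrrrrrrr 347
217 rrrrrrrrrrrrrrrrrrrrrrrrrrrrrrrrrrrrrrrrrrrrrrrrrrrrrrrrrrrrrrrrrrrrrrrrrrrr 347
```

```bash
python3 - <<'E'
from h import *
c=cam('side'); u0=347
L={165:26,167:22,169:20,171:19,173:19,175:18,177:18,181:20.5,183:21.5,185:24,187:28,189:32,191:37,193:42}; R={165:37,167:42,169:47,171:52,173:56,175:59,177:61,179:62,181:63,183:63,185:62,187:62,189:61}
P=[(u0+a-.5,y) for y,a in L.items()]+[(u0+a+.5,y) for y,a in R.items()]
o=fit(c,P,shape('oval',.088,.056),.045,.059,[.433,-.221,0.]); report('oval',o); print(o.fun.round(1))
l={179:17,181:17,183:16,185:16,187:16,189:15,191:15,193:14.5,195:15,197:16,199:17,201:19,203:22,205:27,207:31,209:36}; q={195:58,197:57.5,199:57,201:56,203:55,205:55,207:53,209:51}
Q=[(u0+a-.5,y) for y,a in l.items()]+[(u0+a+.5,y) for y,a in q.items()]
o=fit(c,Q,shape('oval',.086,.054),0,.045,[.433,-.221,0.]); report('body',o); print(o.fun.round(1))
C,im=ld('w12'); 
E
```

```text
oval [ 0.4317 -0.2232  3.0961] rms px 0.61
[-0.1 -0.4 -0.8 -1.1 -0.7 -1.3 -1.   0.5  0.2  0.3  0.4  0.   0.1  0.
  0.1  0.2  0.3  0.4  0.5  0.2 -0.1 -0.1 -0.8 -0.9 -0.5 -1.2 -0.8]
body [ 0.4315 -0.2169  5.547 ] rms px 0.64
[-1.  -0.6 -1.2 -0.8 -0.4 -1.  -0.6 -0.7 -0.1  0.4  0.3  0.4  0.4  0.3
 -0.1 -0.2 -0.8 -0.9 -1.  -0.7 -0.3 -0.9 -0.1 -0.3]
```

```bash
python3 - <<'E'
from h import *
C,im=ld('w12'); u0=222
L={169:27,174:24,179:23.5,184:22,189:22,194:22,199:22,204:22,209:22,214:22,219:22.5,224:23,229:23,234:24,239:26,244:29,249:34.5,254:43.5}
R={174:90,179:91.5,184:92,189:92,194:92,199:92,204:91.5,209:91.5,214:91.5,219:91,224:91,229:90,234:89,239:87,244:84,249:78.5,254:70}
T={159:(41,73),164:(33.5,81)}
P=[(u0+a-.5,y) for y,a in L.items()]+[(u0+a+.5,y) for y,a in R.items()]+[(u0+a-.5,y) for y,(a,b) in T.items()]+[(u0+b+.5,y) for y,(a,b) in T.items()]
for z in (.057,.059,.061):
    o=fit(C,P,shape('oval',.088,.056),z,z,[.433,-.221,0.]); report(z,o)
print(o.fun.round(1))
Q=[(u0+44,149),(u0+72.5,149),(u0+36.5,154),(u0+78.5,154),(u0+82.5,159),(u0+85.5,164)]
o=fit(C,Q,shape('oval',.086,.054),0,.0,[.433,-.221,0.],False); report('body',o); print(o.fun.round(1))
# body full silhouette before (w10), & side/top comparisons
a,b=[cv2.imread('pics/'+n).astype(int) for n in('side0.png','s12.png')]
f=lambda im,y:''.join('W' if im[y,x,0]>100 else '.' for x in range(355,415))
for y in (197,201,205,208,209,210): print(y,f(a,y),f(b,y))
E
```

```text
0.057 [ 0.4338 -0.2201  0.0432] rms px 0.55
0.059 [ 0.433  -0.2201 -0.0152] rms px 0.57
0.061 [ 0.4323 -0.2201  0.0476] rms px 0.75
[-0.1 -0.4  0.8  0.2  0.3  0.2  0.2  0.1 -0.  -0.2  0.1  0.5  0.3  0.3
  0.4  0.3  0.8  1.2 -0.2 -0.   0.4  0.4  0.2  0.   0.3  0.1 -0.1  0.1
 -0.2  0.5  0.6  0.6  0.5  1.   1.1  2.1  1.7  2.1  1.5]
body [ 0.4332 -0.219   0.    ] rms px 0.38
[ 0.3  0.1 -0.6  0.3  0.1 -0.6]
197 .........WWWWWWWWWWWWWWWWWWWWWWWWWWWWWWWWWWWWWWWWW.......... .........WWWWWWWWWWWWWWWWWWWWWWWWWWWWWWWWWWWWWWWWW..........
201 .............WWWWWWWWWWWWWWWWWWWWWWWWWWWWWWWWWWWW........... .............WWWWWWWWWWWWWWWWWWWWWWWWWWWWWWWWWWWW...........
205 .....................WWWWWWWWWWWWWWWWWWWWWWWWWW............. .....................WWWWWWWWWWWWWWWWWWWWWWWWWW.............
208 ............................WWWWWWWWWWWWWWWWW............... ............................WWWWWWWWWWWWWWWWW...............
209 ..............................WWWWWWWWWWWWW................. ..............................WWWWWWWWWWWW..................
210 ...................................WWWW..................... ...................................WWW......................
```

Call:
send_rows --pt "0 0 -0.78 0 0 -0.2 85" --pt "0 0 -0.78 0 0 0 85" --pt "0 0 -0.79 0 0 0 85" --pt "0 0 0 -0.3 0.4 0 85" --pt "0 0 0 -0.5 0.8 0 85" --pt "0 0 0 -0.5 0.8 0 85" --pt "0 0 0 -0.5 0.8 0 85" --pt "0 0 0 -0.5 0.8 0 85" --pt "0 0 0 -0.5 0.8 0 85" --pt "0 0 0 -0.5 0.8 0 85" --pt "0 0 0 -0.5 0.8 0 85" --pt "0 0 0 -0.3 0.6 0 85" --pt "0 0 0 -0.13 0.3 0 85" --pt "0 0 0 0 0 0 85" --pt "0 0 0 0 0 0 85"

```text
t: 31.42
tool_pos: [0.4625, 0.019, 0.1815]
eef_rot: [[-0.913, -0.408, -0.001], [-0.408, 0.913, -0.001], [0.001, -0.0, -1.0]]
wrist_force: [0.7, 0.2, 0.6]
finger_gap: 0.993
grasp_force: 0.0
```

```bash
python3 - <<'E'
from h import *
C,im=snap('wrist','w13'); np.savez('w13.npz',K=C[1],E=C[2]); s=r.get_state(); R=np.array(s['eef_rot']); print(np.round(s['tool_pos'],4),np.degrees(np.arctan2(R[1,0],R[0,0]))%180)
hsv=cv2.cvtColor(im,cv2.COLOR_BGR2HSV); m=((hsv[...,0]>10)&(hsv[...,0]<32)&(hsv[...,1]>60)&(hsv[...,2]>90)).astype(np.uint8)
u,v=proj(C,[[.462,.02,.03]])[0]; w=np.zeros_like(m); cv2.circle(w,(int(u),int(v)),85,1,-1); m&=w
n,l,st,_=cv2.connectedComponentsWithStats(m); k=1+np.argmax(st[1:,4]); M=(l==k).astype(np.uint8); print(st[k])
M=cv2.morphologyEx(M,cv2.MORPH_OPEN,np.ones((3,3)))
h=cv2.convexHull(np.argwhere(M)[:,::-1].astype(np.int32))[:,0].astype(np.float32); print('hull',cv2.contourArea(h))
H=np.r_[h,h[:1]]; P=np.vstack([a+np.linspace(0,1,max(2,int(np.hypot(*(b-a)))))[:-1,None]*(b-a) for a,b in zip(H[:-1],H[1:])]); c=h.mean(0); P=P+.5*(P-c)/np.linalg.norm(P-c,axis=1)[:,None]
for z0 in (.016,.03):
    o=fit(C,P,shape('eight',.112,.066),z0,.03,[.462,.0202,.42]); report(z0,o)
for y in range(int(v)-80,int(v)+80,8): print(y,''.join('y' if q else '.' for q in m[y,int(u)-65:int(u)+65:1]))
E
```

```text
[0.4625 0.0188 0.1815] 24.068642918855204
[ 241  131   76  120 7790]
hull 7640.5
0.016 [4.62000e-01 2.04000e-02 2.60248e+01] rms px 0.67
0.03 [4.61500e-01 2.02000e-02 2.60323e+01] rms px 0.71
114 ..................................................................................................................................
122 ..................................................................................................................................
130 ..................................................................................................................................
138 ..........................................yyyyyyyyyyyyyyyyyyyyyyyyyyyyyyyyyyyyyyyyyy.yyy..........................................
146 ...................................yyyyyyyyyyyyyyyyyyyyyyyyyyyyyyyyyyyyyyyyyyyyyyyyyyy.yyyyyyyyyy.................................
154 ...........................yyyy.yyyyyyyyyyyyyyyyyyyyyyyyyyyyyyyyyyyyyyyyyyyyyyyyyyyyyyyyyyyyyyyyyyyyyyy...........................
162 ............................yy.yyyyyyyyyyyyyyyyyyyyyyyyyyyyyyyyyyyyyyyyyyyyyyyyyyyyyyyyyyyyyyy
[... 1091 characters left out ...]
.........................
234 ..................................yy.yyyyyyyyyyyyyyyyyyyyyyyyyyyyyyyyyyyyyyyyyyyyyyyyyyyyyyyyyyyyyy...............................
242 ...........................................yyyyyyyyyyyyyyyyyyyyyyyyyyyyyyyyyyyyyyyyyyyyyyyy.......................................
250 .....................................................yyyyyyyyyyyyyyyyyyyyyyyyyy...................................................
258 ..................................................................................................................................
266 ..................................................................................................................................
```

Call:
send_rows --pt "0 0 -0.1 0 0 0.6 83" --pt "0 0 0 0 0 1 82" --pt "0 0 0 0 0 1 82" --pt "0 0 0 0 0 1 82" --pt "0 0 0 0 0 0.8 82" --pt "0 0 0 0 0 0.4 82" --pt "0 0 0 0 0 0.2 82" --pt "0 0 0 0 0 0.08 82" --pt "0 0 0 0 0 0 80" --squeeze 30

```text
t: 32.6
tool_pos: [0.463, 0.0197, 0.0295]
eef_rot: [[-0.905, -0.425, 0.001], [-0.425, 0.905, 0.0], [-0.001, -0.0, -1.0]]
wrist_force: [-1.1, -0.4, 0.3]
finger_gap: 0.936
grasp_force: 0.0
```

Call:
send_rows --pt "0 0 0 0 0 0 74" --pt "0 0 0 0 0 0 70" --pt "0 0 0 0 0 0 66" --pt "0 0 0 0 0 0 62" --pt "0 0 0 0 0 0 58" --pt "0 0 0 0 0 0 56" --pt "0 0 0 0 0 0 56" --squeeze 30

```text
t: 33.48
tool_pos: [0.4629, 0.02, 0.0296]
eef_rot: [[-0.905, -0.426, 0.001], [-0.426, 0.905, 0.0], [-0.001, -0.0, -1.0]]
wrist_force: [-0.8, 0.7, 6.3]
finger_gap: 0.762
grasp_force: 33.0
```

Call:
send_rows --pt "0 0 0 0 0 -0.2 56" --pt "0 0 0 0 0 -0.5 56" --pt "0 0 0 0 0 -0.9 56" --pt "0 0 0 0 0 -1 56" --pt "0 0 0.1 0 0 -0.9 56" --pt "0 0 0 -0.15 -0.4 -0.5 56" --pt "0 0 0 -0.3 -0.9 0 56" --pt "0 0 0 -0.3 -0.9 0 56" --pt "0 0 0 -0.3 -0.9 0 56" --pt "0 0 0 -0.3 -0.9 0 56" --pt "0 0 0 -0.3 -0.9 0 56" --pt "0 0 0 -0.3 -0.9 0 56" --pt "0 0 0 -0.3 -0.9 0 56" --pt "0 0 0 -0.3 -0.9 0 56" --pt "0 0 0 -0.2 -0.5 0 56" --pt "0 0 0 -0.1 -0.2 0 56" --pt "0 0 0 0 0 0 56" --pt "0 0 0 0 0 0 56"

```text
t: 35.72
tool_pos: [0.6421, -0.1713, 0.1493]
eef_rot: [[-0.912, -0.411, -0.001], [-0.411, 0.912, 0.001], [0.001, 0.001, -1.0]]
wrist_force: [-0.7, 0.5, -0.6]
finger_gap: 0.761
grasp_force: 33.9
```

Call:
send_rows --pt "0 0 0 -0.03 -0.06 0.4 56" --pt "0 0 0 0 0 0.8 56" --pt "0 0 0 0 0 0.8 56" --pt "0 0 0 0 0 0.5 56" --pt "0 0 0 0 0 0.25 56" --pt "0 0 0 0 0 0.1 56" --pt "0 0 0 0 0 0 56" --pt "0 0 0 0 0 0 56"

```text
t: 36.72
tool_pos: [0.6448, -0.1735, 0.0645]
eef_rot: [[-0.912, -0.41, 0.001], [-0.41, 0.912, -0.0], [-0.001, -0.001, -1.0]]
wrist_force: [0.3, 0.4, -0.7]
finger_gap: 0.759
grasp_force: 33.9
```

```bash
python3 - <<'E'
from h import *
C,im=snap('wrist','w14'); np.savez('w14.npz',K=C[1],E=C[2]); s=r.get_state(); print(np.round(s['tool_pos'],4))
cv2.imwrite('pics/w14c.png',cv2.resize(im[130:270,195:360],None,fx=4.2,fy=4.2,interpolation=cv2.INTER_CUBIC))
E
```

```text
[ 0.6448 -0.1736  0.0644]
```

View pics/w14c.png

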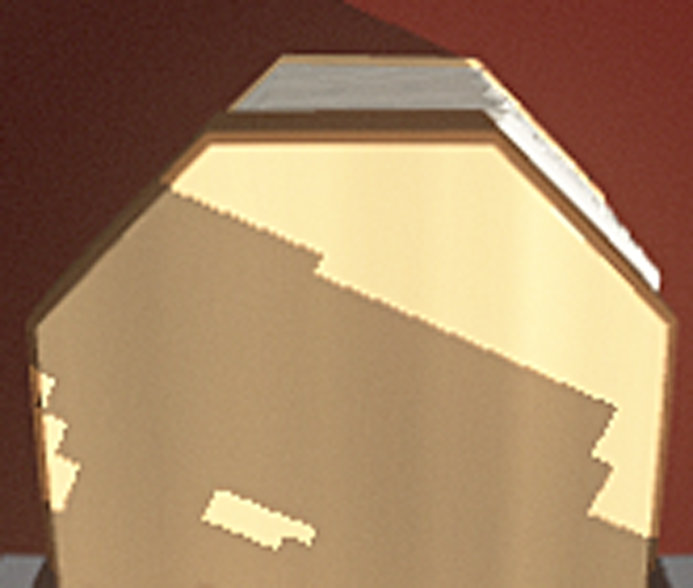

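```bash
python3 - <<'E'
from h import *
C,im=ld('w14'); s=r.get_state(); p=np.array(s['tool_pos']); R=np.array(s['eef_rot']); g=lambda P:crop2px(P,195,130,4.2)
def dense(v,n=6): v=np.array(v,float); return np.vstack([a+np.linspace(0,1,n)[:,None]*(b-a) for a,b in zip(v[:-1],v[1:])])
F=dense([(35,420),(34,325),(206,140),(497,140),(675,320),(668,430)])
B=dense([(232,108),(280,57),(471,58),(603,197),(661,280)])
for z in (.064,.062):
    o=fit(C,g(F),shape('eight',.112,.066),z,z,[.644,-.173,.42]); report('front',o); print(o.fun.round(1)[::3])
b=fit(C,g(B),shape('eight',.110,.064),0,.045,[.644,-.173,.42]); report('body',b); print(b.fun.round(1)[::3])
d=b.x[:2]-o.x[:2]; print('tool xy shift mm',(R.T@np.r_[d,0]*1e3).round(2), 'front rel tool',(R.T@np.r_[o.x[:2]-p[:2],0]*1e3).round(2))
E
```

```text
front [ 0.6445 -0.1733 24.7962] rms px 0.33
[-1.   0.5  0.1  0.  -0.3  0.2  0.1 -0.  -0.2  0.1]
front [ 0.6447 -0.1732 24.7802] rms px 0.74
[-2.2 -0.8 -0.1 -0.2 -0.3  0.5  0.  -0.1 -0.4 -0.9]
body [ 0.6422 -0.1713 24.0145] rms px 0.33
[-0.  -0.3 -0.4  0.5 -0.3 -0.1 -0.3  0.3]
tool xy shift mm [ 1.53  2.73 -0.  ] front rel tool [-0.13  0.38 -0.  ]
```

Call:
send_rows --pt "0 0 0.06 0.045 0.07 0.03 56" --pt "0 0 0 0 0 0.06 56" --pt "0 0 0 0 0 0.04 56" --pt "0 0 0 0 0 0 56" --pt "0 0 0 0 0 0 56"

```text
t: 37.4
tool_pos: [0.6423, -0.1721, 0.0598]
eef_rot: [[-0.916, -0.4, 0.0], [-0.4, 0.916, 0.0], [-0.0, 0.0, -1.0]]
wrist_force: [-0.5, -0.3, -0.8]
finger_gap: 0.762
grasp_force: 33.9
```

```bash
python3 - <<'E'
from h import *
C,im=snap('wrist','w15'); s=r.get_state(); print(np.round(s['tool_pos'],4),s['wrist_force'])
hsv=cv2.cvtColor(im,cv2.COLOR_BGR2HSV); u0=195
f=lambda h,a,b:'W' if (b>100 and a<60) else 'w' if (b>100 and a<100) else 'y' if (8<h<30 and b>130) else 'd' if (8<=h<30) else 'r' if (h<8 or h>170) else '.'
for y in range(138,182,2): print(y,''.join(f(*q) for q in hsv[y,u0:u0+165]))
E
```

```text
[ 0.6423 -0.1721  0.0598] [ 0.53308253 -0.4819482  -0.55450294]
138 rrrrrrrrrrrrrrrrrrdrrrrrrrrrrrrrrrrrrrrrrrrrrrrrrrrrdrrrrrrrrrrdrrrrrrrdrrrrrrrrrrrrdrrrrrrrrrrrrrrrrrrrrrrrrrrrrrrrrrrrrrrrrrrrrrrrrrrrrrrrrrrrrrrrrrrrrrrrrrrrrrrrr
140 rrrrrrrrrrrrrrrrrrrrrrrrrrrrrrrrrrrrrrrrrrrrrrrrrrrrrrrrrrrrrrrrrrdrrrrrrrrrrdrrrrrrrddrrrrrrrrrrrrrrrrrrrrrrrrrrrrrrrrrrrrrrrrrrrrrrrrrrrrrrrrrrrrrrrrrrrrrrrrrrrrrr
142 rrrrrrrrrrrrrrrrrrrrrrrrrrdrrrrrrrrrrrrrrrrrrrrrrrrrrrrrrrrrrrrrrrrrdrrrdrddrrdrrrdrrdrrrdrdrrrrrrrrrrrrrrrrrrrrrrrrrrrrrrrrrrrrrrrrrrrrrrrrrrrrrrrrrrrrrrrrrrrrrrrrr
144 rrrrrrrrrrrrrrrrrrrrrrrrrrrrrrrrrrrrrrrrrrrrrrrrrrrrrrrrrrrrrrrrrrrrrrrrrrdrrddrdrrdrrrrrrdrrrdrrddrrrrrrrrrrrrrrrrrrrrrrrrrrrrrrrrrrrrrrrrrrrrrrrrrrrrrrrrrrrrrrrrrr
146 rdrrrrrrrrrrrrrrrrrrrrrrrrrrrrrrrrrrrdrrrrrrrrrdrrrdrrrrrrrrrrrrrrrrdrrrrrrrrrrrdrrrrrrrrrrrrrrrrrrrrrddrrrrrrrrrrrrrrrrrrrrrrrrrrrrrrrrrrrrrrrrrrrrrrrrrrrrrrrrrrrrr
148 rrrrrrrrrrrrrrrrrrrrrrrdrrrrrrrrrrrrrrrrrrrrdrrddrrrdrrrddrrdyyyyyyyyyyyyyyyyyyyyyyyyyyyyyyyyyyyyyyywyyyyyywwyrrrrrrrrrrrrrrrrrrrrrrrrrrrrrrrrrrrrrrrrrrrrrrrrrrrrrrr
150 rrrrrrrrrrrr
[... 2003 characters left out ...]
rrrrrrrrrrrrrrrrrrrr
174 rrrrrrrrrrrrrrrrdrrrrrrrrrrdrrrrrrdddyyyywwwwwwwwwwwwwwwwwwwwwwwwwwwwwwwwwwwwwwwwwwwwwwwwwwwwwwwwwwwwwwwwwwwwwwwwwwwwwwwwwwwwwwyyyydywyyrrrrrrrrrrrrrrrrrrrrrrrrrrrrr
176 rrrrrrrrrrrddrrrdrrrrrdrrrrrrdrrddddddyywwwwwwwwwwwwwwwwwwwwwwwwwwwwwwwwwwwwwwwwwwwwwwwwwwwwwwwwwwwwwwwwwwwwwwwwwwwwwwwwwwwwwwwWwyyyydywyyrrrrrrrrrrrrrrrrrrrrrrrrrrr
178 rrrrrrrrrrrrrrrrrrrrrdrrrddrdrddddddywyyyyywywwwwwwwwwwwwwwwwwwwwwwwwwwwwwwwwwwwwwwwwwwwwwwwwwwwwwwwwwwwwwwwwwwwwwwwwwwwwwwwwwwwwWwyyyydywyrrrrrrrrrrrrrrrrrrrrrrrrrr
180 rrrrrdrrrrrrrrrdrrrdrrrdrdrrddddddyyyywyywyyyyyyywwwwwwwwwwwwwwwwwwwwwwwwwwwwwwwwwwwwwwwwwwwwwwwwwwwwwwwwwwwwwwwwwwwwwwwwwwwwwwwwwwWWyyyydyyyrrrrrrrrrrrrrrrrrrrrrrrr
```

Call:
send_rows --pt "0 0 0 0 0 0.03 56" --pt "0 0 0 0 0 0.01 56" --pt "0 0 0 0 0 0 56"

```text
t: 37.83
tool_pos: [0.6423, -0.1722, 0.0588]
eef_rot: [[-0.916, -0.4, 0.0], [-0.4, 0.916, -0.0], [-0.0, -0.0, -1.0]]
wrist_force: [-0.7, -0.0, 1.3]
finger_gap: 0.762
grasp_force: 34.0
```

Call:
send_rows --pt "0 0 0 0 0 0.02 56" --pt "0 0 0 0 0 0 56"

```text
t: 38.08
tool_pos: [0.6423, -0.1721, 0.0588]
eef_rot: [[-0.916, -0.4, 0.0], [-0.4, 0.916, -0.0], [-0.0, -0.0, -1.0]]
wrist_force: [-2.5, -0.2, 5.9]
finger_gap: 0.757
grasp_force: 34.5
```

Call:
send_rows --pt "0 0 0 0 0 0 65" --pt "0 0 0 0 0 0 68" --pt "0 0 0 0 0 0 72" --pt "0 0 0 0 0 0 78" --pt "0 0 0 0 0 0 82" --pt "0 0 0 0 0 -0.3 84" --pt "0 0 0 0 0 -0.8 85" --pt "0 0 0 0 0 -1 85" --pt "0 0 0 0 0 -1 85" --pt "0 0 0 0 0 -0.8 85" --pt "0 0 0 0 0 0 85" --pt "0 0 0 0 0 0 85"

```text
t: 39.58
tool_pos: [0.6417, -0.1723, 0.1746]
eef_rot: [[-0.916, -0.4, -0.001], [-0.4, 0.916, -0.0], [0.001, 0.0, -1.0]]
wrist_force: [0.4, -0.0, 0.7]
finger_gap: 0.991
grasp_force: 0.0
```

```bash
python3 - <<'E'
from h import *
C,im=snap('wrist','w16'); np.savez('w16.npz',K=C[1],E=C[2]); s=r.get_state(); print(np.round(s['tool_pos'],4))
c,i2=snap('side','s16'); t,i3=snap('top','t16')
hsv=cv2.cvtColor(im,cv2.COLOR_BGR2HSV); u0=215
f=lambda h,a,b:'W' if (b>100 and a<60) else 'w' if (b>100 and a<100) else 'y' if (8<h<30 and b>130) else 'd' if (8<=h<30) else 'r' if (h<8 or h>170) else '.'
u,v=proj(C,[[.643,-.173,.05]])[0].astype(int)
for y in range(v-75,v+75,5): print(y,''.join(f(*q) for q in hsv[y,u0:u0+125]))
E
```

```text
[ 0.6414 -0.1723  0.1741]
129 drrdddrdrrdrrrrddrdrrddrddddrrdddddrddddddrdrdddddrdddrdrdddddddrdrdddddrrrrrrrrrrrrrrrrrrrrrrrrrrrrrrrrrrrrrrrrrrrrrrrrrrrrr
134 drddddrrrrrrrrddrdrddddrddddddrdddddrddddrrrrddddwwwwwwwwwwwwwwwwwwwwwwwwwwwwwwwydrrrrrrrrrrrrrrrrrrrrrrrrrrrrrrrrrrrrrrrrrrr
139 drdrrdrdrdrdddrrrdrdddrdrdddrdrddddddddddyywwwwwwwwwwwwwwwwwwwwwwwwwwwwwwwwwwwwwwwwyyydrrrrrrrrrrrrrrrrrrrrrrrrrrrrrrrrrrrrrr
144 ddrrddrdrrddddrrdrddddddddddddddddrdyywwwwwwwwwwwwwwwwwwwwwwwwwwwwwwwwwwwwwwwwwwwwwwwwwWwyydrrrrrrrrrrrrrrrrrrrrrrrrrrrrrrrrr
149 rrrddrdddrdrrdddrddddddrdddddrdyyywwwwwwwwwwwwwwwwwwwwwwwwwwwwwwwwwwwwwwwwwwwwwwwwwwwwwwwwwwwyyydrrrrrrrrrrrrrrrrrrrrrrrrrrrr
154 ddddddrrdrdrddddddddddddddyyywwwwwwwwwwwwwwwwwwwwwwwwwwwwwwwwwwwwwwwwwwwwwwwwwwwwwwwwwwwwwwwwwwwwwyyydrrrrrrrrrrrrrrrrrrrrrrr
159 drdrdddrddddrrddddddddyywWwwwwwwwwwwwwwwwwwwwwwwwwwwwwwwwwwwwwwwwwwwwwwwwwwwwwwwwwwwwwwwwwwwwwwwwwwwwwwyyyrrrrrrrrrrrrrrrrrrr
164 rrrddrdddddddrdddddrdywwwwwwwwwwwwwwwwwwwwwwwwwwwwwwwwwwwwwwwwwwwwwwwwwwwwwwwwwwwwwwwwwwwwwwwwwwwwwwwwwwwyyrrrrrrrrrrrrrrrrrr
169 drdrrdddrddddddddddddywwwwwwww
[... 2125 characters left out ...]
wwwwwwwwwwwwwwwwwwwwwwwwwyydrrrrrrrrrrrrrrrrrrrrrr
254 ydydyyddydyyddyyyyyyydydyyyyydyywwwwwwwwwwwwwwwwwwwwwwwwwwwwwwwwwwwwwwwwwwwwwwwwwwwwwwwwwwwwwwwyyrrrrrrrrrrrrrrrrrrrrrrrrrrrr
259 yyyyddyyyydydyydyyyddyyyyyyyyydydyddyywwwwwwwwwwwwwwwwwwwwwwwwwwwwwwwwwwwwwwwwwwwwwwwwwwwyyrrrrrrrrrrrrrrrrrrrrrrrrrrrrrrrrrr
264 rrrrrrrrrrrrrrdyyyydddyyyyyyydyydydyyyyddyyywwwwwwwwwwwwwwwwwwwwwwwwwwwwwwwwwwwwwwwwyrrrrrrrrrrrrrrrrrrrrrrrrrrrrrrrrrrrrrrrr
269 rrrrrrrrrrrrrrrrrrrrrrrrrrdydyyyyyyyyyyddyyyyyyydddddddddrrrrrrrrrrrrrrrrrrrrrrrrrrrrrrrrrrrrrrrrrrrrrrrrrrrrrrrrrrrrrrrrrrrr
274 rrrrrrrrrrrrrrrrrrrrrrrrrrrrrrrrrrrrrdddyyyyydrdrrrrrrrrrrrrrrrrrrrrrrrrrrrrrrrrrrrrrrrrrrrrrrrrrrrrrrrrrrrrrrrrrrrrrrrrrrrrr
```

Call:
send_rows --pt "0 0 0 0 0 -0.8 85" --pt "0 0 0 0 0 -0.8 85" --pt "0 0 0 0.3 0.5 0 85" --pt "0 0 0 0.4 0.8 0 85" --pt "0 0 0 0.4 0.8 0 85" --pt "0 0 0 0.4 0.8 0 85" --pt "0 0 0 0.4 0.8 0 85" --pt "0 0 0 0.4 0.8 0 85" --pt "0 0 0 0.4 0.8 0 85" --pt "0 0 0 0.4 0.8 0 85" --pt "0 0 0 0.4 0.8 0 85" --pt "0 0 0 0.3 0.5 0 85" --pt "0 0 0 0 0 0 85" --pt "0 0 0 0 0 0 85"

```text
t: 41.48
tool_pos: [0.4497, -0.0148, 0.2229]
eef_rot: [[-0.917, -0.399, 0.0], [-0.399, 0.917, 0.0], [-0.0, -0.0, -1.0]]
wrist_force: [0.4, -0.6, 0.5]
finger_gap: 0.996
grasp_force: 0.0
```

```bash
cat > chk.py <<'E'
from h import *
from scipy.optimize import minimize
def mask(im):
    hsv=cv2.cvtColor(im,cv2.COLOR_BGR2HSV); H,S,V=[hsv[...,i].astype(int) for i in range(3)]
    white=(S<75)&(V>100); wood=(H>8)&(H<32)&(S>=60)&(V>60); return white|wood
items=[('round',shape('round',.05),shape('round',.052),[.662,.158,0]),('oval',shape('oval',.086,.054),shape('oval',.088,.056),[.4332,-.2215,.02]),('eight',shape('eight',.110,.064),shape('eight',.112,.066),[.643,-.173,.42])]
def silh(m,C,p):
    w=np.zeros(m.shape,np.uint8); c=proj(C,[[*p[:2],.03]])[0]; cv2.circle(w,(int(c[0]),int(c[1])),48,1,-1)
    m=(m&(w>0)).astype(np.uint8); n,l,st,_=cv2.connectedComponentsWithStats(m); k=1+np.argmax(st[1:,4])
    M=(l==k).astype(np.uint8); ct=max(cv2.findContours(M,0,1)[0],key=cv2.contourArea); o=np.zeros_like(M); cv2.drawContours(o,[ct],-1,1,-1); return cv2.morphologyEx(o,cv2.MORPH_OPEN,np.ones((3,3),np.uint8))
F=8
def draw(hulls,box):
    x0,y0,x1,y1=box; a=np.zeros(((y1-y0)*F,(x1-x0)*F),np.uint8)
    for h in hulls: cv2.fillConvexPoly(a,np.round((h[:,0]-[x0,y0]+.5)*F).astype(np.int32),255)
    return cv2.resize(a,(x1-x0,y1-y0),interpolation=cv2.INTER_AREA)/255.
def run(n0,n1,cn):
    C=cam(cn); a=mask(cv2.imread(f'pics/{n0}.png')); b=mask(cv2.imread(f'pics/{n1}.png'))
    for nm,Sb,Sf,p in items:
        sa,sb=silh(a,C,p),silh(b,C,p); c=proj(C,[[*p[:2],.03]])[0].astype(int); box=(max(c[0]-60,0),max(c[1]-60,0),c[0]+60,c[1]+60); A=sa[box[1]:box[3],box[0]:box[2]]; B=sb[box[1]:box[3],box[0]:box[2]]
        sc=np.array([1e-3,1e-3,np.radians(1)]); rz=0 if nm=='round' else 1
        opt=dict(initial_simplex=np.array([[0,0,0],[3,0,0],[0,3,0],[0,0,3.]]),xatol=.02,fatol=.01)
        fb=lambda d:np.abs(draw([outline(C,Sb,0,.045,*(p+d*sc*[1,1,rz]))],box)-A).sum(); o=minimize(fb,[0,0,0],method='Nelder-Mead',options=opt); pb=p+o.x*sc*[1,1,rz]
        ff=lambda d:np.abs(draw([outline(C,Sb,0,.045,*pb),outline(C,Sf,.045,.059,*(pb+d*sc*[1,1,rz]))],box)-B).sum(); q=minimize(ff,[0,0,0],method='Nelder-Mead',options=opt)
        # body moved since? fit both
        print(cn,nm,'body',np.round(pb,4),round(o.fun,1),'front-body mm,deg',q.x.round(1),round(q.fun,1),'at 0:',round(ff(np.zeros(3)),1))
E
python3 - <<'E'
from chk import *
snap('top','t17'); snap('side','s17'); print(np.round(r.get_state()['tool_pos'],3))
run('top0','t17','top'); run('side0','s17','side')
E
```

```text
[ 0.45  -0.015  0.223]
top round body [0.6619 0.1582 0.    ] 49.0 front-body mm,deg [ 1.2  0.6 -1.1] 45.5 at 0: 56.9
top oval body [ 0.4337 -0.2215 -0.0184] 82.9 front-body mm,deg [-12.   -0.9  -4.5] 789.6 at 0: 884.3
top eight body [ 0.6432 -0.173   0.4402] 129.8 front-body mm,deg [-0.4 -2.7 -0.7] 108.1 at 0: 165.8
side round body [0.6596 0.1592 0.    ] 211.7 front-body mm,deg [ 16.6   3.5 -14. ] 235.8 at 0: 305.0
side oval body [ 0.4323 -0.2187  0.0426] 85.3 front-body mm,deg [-0.7 -3.1  1.2] 61.5 at 0: 99.5
side eight body [ 0.6411 -0.1703  0.3992] 176.3 front-body mm,deg [ 1.  -4.4  0.9] 156.4 at 0: 209.1
```

Call:
send_rows --pt "0 0 0 0 0.5 -0.3 85" --pt "0 0 0 0 0.9 -0.5 85" --pt "0 0 0 0 0.9 -0.5 85" --pt "0 0 0 0 0.9 0 85" --pt "0 0 0 0 0.9 0 85" --pt "0 0 0 0 0.9 0 85" --pt "0 0 0 0 0.9 0 85" --pt "0 0 0 0 0.9 0 85" --pt "0 0 0 0 0.9 0 85" --pt "0 0 0 0 0.9 0 85" --pt "0 0 0 0 0.9 0 85" --pt "0 0 0 0 0.5 0 85" --pt "0 0 0 0 0 0 85" --pt "0 0 0 0 0 0 85"

```text
t: 43.32
tool_pos: [0.3292, 0.2596, 0.262]
eef_rot: [[-0.917, -0.399, -0.0], [-0.399, 0.917, -0.001], [0.0, -0.001, -1.0]]
wrist_force: [0.5, -0.7, 0.6]
finger_gap: 0.993
grasp_force: 0.0
```

```bash
python3 - <<'E'
import chk; from chk import *
snap('top','t18'); snap('side','s18')
for vt in (100,115):
    def mask(im):
        hsv=cv2.cvtColor(cv2.GaussianBlur(im,(0,0),.6),cv2.COLOR_BGR2HSV); H,S,V=[hsv[...,i].astype(int) for i in range(3)]
        return ((S<100)&(V>90))|((H>8)&(H<32)&(V>vt))
    chk.mask=mask; print(vt); run('top0','t18','top'); run('side0','s18','side')
im=cv2.cvtColor(cv2.imread('pics/s18.png'),cv2.COLOR_BGR2HSV)
E
```

```text
100
top round body [0.6626 0.1584 0.    ] 61.3 front-body mm,deg [ 0.7  0.4 -0. ] 45.3 at 0: 51.2
top oval body [ 0.4329 -0.2225 -0.0454] 121.2 front-body mm,deg [-0.9 -1.3  1.3] 91.3 at 0: 113.7
top eight body [ 0.6427 -0.1734  0.4595] 176.2 front-body mm,deg [ 1.9 -2.1 -1.2] 130.8 at 0: 182.1
side round body [0.66   0.1596 0.    ] 246.0 front-body mm,deg [ 4.9  0.4 -3. ] 129.7 at 0: 167.4
side oval body [ 0.4321 -0.2193  0.0687] 109.5 front-body mm,deg [ -7.   25.4 -29.8] 3266.8 at 0: 3516.1
side eight body [ 0.6423 -0.1701  0.4058] 208.4 front-body mm,deg [ 35.6 -63.   18.8] 4399.7 at 0: 5215.9
115
top round body [0.6627 0.1587 0.    ] 54.2 front-body mm,deg [0.6 0.1 1.1] 42.2 at 0: 46.3
top oval body [ 0.4329 -0.2225 -0.0454] 121.2 front-body mm,deg [-1.2 -0.6  1.9] 89.0 at 0: 107.5
top eight body [ 0.6427 -0.1734  0.4595] 176.2 front-body mm,deg [ 0.7 -2.2 -2.3] 118.2 at 0: 170.0
side round body [0.66   0.1596 0.    ] 246.0 front-body mm,deg [ 4.8  0.4 -1.8] 123.3 at 0: 163.4
side oval body [ 0.4321 -0.2193  0.0687] 109.5 front-body mm,deg [ -7.   25.4 -29.8] 3236.8 at 0: 3486.1
side eight body [ 0.6423 -0.1701  0.4058] 208.4 front-body mm,deg [ 35.6 -63.   18.8] 4399.7 at 0: 5215.9
```

Call:
send_rows --pt "0 0 0 -0.15 -0.5 0 85" --pt "0 0 0 -0.27 -0.9 0 85" --pt "0 0 0 -0.27 -0.9 0 85" --pt "0 0 0 -0.27 -0.9 0 85" --pt "0 0 0 -0.27 -0.9 0 85" --pt "0 0 0 -0.27 -0.9 0 85" --pt "0 0 0 -0.27 -0.9 0 85" --pt "0 0 0 -0.27 -0.9 0 85" --pt "0 0 0 -0.27 -0.9 0 85" --pt "0 0 0 -0.27 -0.9 0 85" --pt "0 0 0 -0.27 -0.9 0 85" --pt "0 0 0 -0.27 -0.9 0 85" --pt "0 0 0 -0.27 -0.9 0.5 85" --pt "0 0 0 -0.27 -0.9 0.7 85" --pt "0 0 0 -0.27 -0.9 0.7 85" --pt "0 0 0 -0.27 -0.9 0.7 85" --pt "0 0 0 -0.27 -0.9 0.6 85" --pt "0 0 0 -0.3 -0.9 0.4 85" --pt "0 0 0 0 0 0 85" --pt "0 0 0 0 0 0 85"

```text
t: 45.92
tool_pos: [0.6491, -0.1164, 0.154]
eef_rot: [[-0.917, -0.4, -0.001], [-0.4, 0.917, 0.001], [0.0, 0.001, -1.0]]
wrist_force: [0.4, 0.5, 0.1]
finger_gap: 0.991
grasp_force: 0.0
```

```bash
cat >> h.py <<'E'
def asc(im,v0,v1,dv,u0,u1):
    hsv=cv2.cvtColor(im,cv2.COLOR_BGR2HSV)
    f=lambda h,a,b:'W' if (b>100 and a<60) else 'w' if (b>100 and a<100) else 'y' if (8<h<30 and b>130) else 'd' if (8<=h<30) else 'r' if (h<8 or h>170) else '.'
    for y in range(v0,v1,dv): print(y,''.join(f(*q) for q in hsv[y,u0:u1]))
E
python3 - <<'E'
from h import *
C,im=snap('wrist','w20'); np.savez('w20.npz',K=C[1],E=C[2]); s=r.get_state(); print(np.round(s['tool_pos'],4),np.round(s['eef_rot'],3).tolist())
u,v=proj(C,[[.643,-.173,.045]])[0].astype(int); print(u,v,max(u-90,0)); asc(im,v-75,v+75,10,max(u-90,0),u+90)
E
```

```text
[ 0.6492 -0.1158  0.1544] [[-0.916, -0.401, -0.0], [-0.401, 0.916, 0.001], [-0.0, 0.001, -1.0]]
213 173 123
98 dddrdrddrddddddddrrrdrdrrrrdrrdrrrddrdrrrrrdddddrddrdrdrrdrrrddrrrdddddddddyyyyyyyyyyyyyyyyyyyyyyyyyyyyyyyyddrrrrrrrrrrrrrrrrrrrrrrrrrrrrrrrrrrrrrrrrrrrrrrrrrrrrrrrrrrrrrrrrrrrrrrr
108 rrdrrrdrdrrdrrrdrdrrrrdrdrrrdrdrrddrdrrdrdddrdddddrddrdrdyywwwwwwwwwwwwwwwwwwwwwwwwwwwwwwwwwwwwwwwwwwwwwwwwwwwwwwwyyyddwWWWyrrrrrrrrrrrrrrrrrrrrrrrrrrrrrrrrrrrrrrrrrrrrrrrrrrrrrrrr
118 rrrrrdrrrrrrrrrrrddrrrrrrrrrrrdrrrdddrdrdddrddrrddyywyyyyyyyyyywyyyywwwwwwwwwwwwwwwwwwwwwwwwwwwwwwwwwwwwwwwwwwwwwwwwwwwwwwwwwyyydwWWWwyrrrrrrrrrrrrrrrrrrrrrrrrrrrrrrrrrrrrrrrrrrrrr
128 rrrrrrrdrrrrrrrrrrrrrrrrrrrrdrdrrdrrdddrrdywyyyyyyyyyyyyyyyyyyyyyyyyywwwwwwwwwwwwwwwwwwwwwwwwwwwwwwwwwwwwwwwwwwwwwwwwwwwwwwwwwwwwwWwyyWWWwyrrrrrrrrrrrrrrrrrrrrrrrrrrrrrrrrrrrrrrrrr
138 rrrrrrrrrrrdrrrrrrrrrrdrrrrddrrrdrrdrrddrddyyyyyyyyyyyywyyyyyyyyyyyyyyyyyyyywwwwwwwwwwwwwwwwwwwwwwwwwwwwwwwwwwwwwwwwwwwwwwwwwwwwwwwyyyWWWWyrrrrrrrrrrrrrrrrrrrrrrrrrrrrrrrrrrrrrrrrr
148 rrrrrrrrrrrrrrrrrdrrrrdrrddrdrrdddrdrdrdddddyyyyyyyyyyyyyyyyyyyy
[... 1081 characters left out ...]
yyyyydyyyydydywwwwwwwwwwwwwwwwwwwwwwwwwwwwwwwwwwwwwwwwwwwwwwwwwwwwwwwwwwwwwwwwwwwwwwwwwwwwwwwwwwwwyywWrrrrrrrrrrrrrrrrrrrrrrrrrrrrrrrrrrrrrrrrrrr
218 rrrrrrrrrrrrrrrrrrrrrrrrrrrrrrrryydyyyyyyyyyyyyddyywwwwwwwwwwwwwwwwwwwwwwwwwwwwwwwwwwwwwwwwwwwwwwwwwwwwwwwwwwwwwwwwwwwwwwwwwwwwwwwwwwyyyrrrrrrrrrrrrrrrrrrrrrrrrrrrrrrrrrrrrrrrrrrrr
228 rrrrrrrrrrrrrrrrrrrrrrrrrrrrrrrrddydyyyyyyyyyyyyyyydyyyywwwwwwwwwwwwwwwwwwwwwwwwwwwwwwwwwwwwwwwwwwwwwwwwwwwwwwwwwwwwwwwwwwwwwwwwwyyyrrrrrrrrrrrrrrrrrrrrrrrrrrrrrrrrrrrrrrrrrrrrrrrr
238 rrrrrrrrrrrrrrrrrrrrrrrrrrrrrrrrrrrrdydyyyyyyyyyyyyyyyyyyyyyyydydyywwwwwwwwwwwwwwwwwwwwwwwwwwwwwwwwwwwwwwwwwwwwwwwwwwwwyyrrrrrrrrrrrrrrrrrrrrrrrrrrrrrrrrrrrrrrrrrrrrrrrrrrrrrrrrrrr
```

Call:
send_rows --pt "0 0 0 0 -0.5 0 85" --pt "0 0 0 0 -0.8 0 85" --pt "0 0 0 0 -0.8 0 85" --pt "0 0 0 0 -0.8 0 85" --pt "0 0 0 0 -0.5 0 85" --pt "0 0 0 0 0 0 85" --pt "0 0 0 0 0 0 85"

```text
t: 46.85
tool_pos: [0.6903, -0.2085, 0.1541]
eef_rot: [[-0.916, -0.401, -0.0], [-0.401, 0.916, 0.001], [-0.0, 0.001, -1.0]]
wrist_force: [0.4, -0.5, 0.1]
finger_gap: 0.996
grasp_force: 0.0
```

```bash
python3 - <<'E'
from h import *
C,im=snap('wrist','w21'); np.savez('w21.npz',K=C[1],E=C[2]); s=r.get_state(); print(np.round(s['tool_pos'],4),np.round(s['eef_rot'],3).tolist())
u,v=proj(C,[[.643,-.173,.045]])[0].astype(int); print(u,v,u-90); asc(im,v-75,v+75,10,max(u-90,0),u+90)
E
```

```text
[ 0.6903 -0.2083  0.1542] [[-0.916, -0.402, -0.0], [-0.402, 0.916, 0.001], [-0.0, 0.001, -1.0]]
346 172 256
97 rrrrrrrrrrrrrrrrrrrrrdrrdrrrrdrrdrrdrrrrrrrrrrrdrrdrrrdrrrddddrdrdddddddddddddyyyyyyyyyyyyyyyyyyyyyyyyyyyyyyyydrrrrrrrrrrrrrrrrrrrrrrrrrrrrrrrrrrrrrrrrrrrrrrrrrrrrrrrrrrrrrrrrrrrrr
107 rrrrrrrrrrrrrrrrrrrrrrrrrrrrrrddrddrrrdrrddrrrddrddrrrdddddrdywWwddyyywwwwwwwwwwwwwwwwwwwwwwwwwwwwwwwwwwwwwwwwwwwwwwwwwwwwwWwydrrrrrrrrrrrrrrrrrrrrrrrrrrrrrrrrrrrrrrrrrrrrrrrrrrrrr
117 rrrrrrrrrrrrrrrrrrrrrrrrrrrrrrrrddrdrrrdrddddddddddywWdddyyywwwwwwwwwwwwwwwwwwwwwwwwwwwwwwwwwwwwwwwwwwwwwwwwwwwwwwwwwwwwwwwwwwwwwwwwwyyrrrrrrrrrrrrrrrrrrrrrrrrrrrrrrrrrrrrrrrrrrrrr
127 rrrrrrrrrrrrrrrrrrrdrrddrrrrrrrdrdrdrdrddddrdddwWWdydWwwwwwwwwwwwwwwwwwwwwwwwwwwwwwwwwwwwwwwwwwwwwwwwwwwwwwwwwwwwwwwwwwwwwwwwwwwwwwwwwwwwwwwwyyrrrrrrrrrrrrrrrrrrrrrrrrrrrrrrrrrrrrr
137 rrrrrrrrrrrrrrrrrrrrdrrdrrrrrdrrdrrddrdddddddddwWWdyywwwwwwwwwwwwwwwwwwwwwwwwwwwwwwwwwwwwwwwwwwwwwwwwwwwwwwwwwwwwwwwwwwwwwwwwwwwwwwwwwwwwwwwyyrrrrrrrrrrrrrrrrrrrrrrrrrrrrrrrrrrrrrr
147 rrrrrrrrrrrrrrdrrrrrrrrrrdrddddrddddrdddddddddywWWdyywwwwwwwwwww
[... 1081 characters left out ...]
drdddddrddddWwdyywwwwwwwwwwwwwwwwwwwwwwwwwwwwwwwwwwwwwwwwwwwwwwwwwwwwwwwwwwwwwwwwwwwwwwwwwwwwwwwwwwyyrrrrrrrrrrrrrrrrrrrrrrrrrrrrrrrrrrrrrrrrrrrr
217 rryyddrddrrrdddrrrrdrdrdddrdrddddydyddyyddyyyyyyddywwwwwwwwwwwwwwwwwwwwwwwwwwwwwwwwwwwwwwwwwwwwwwwwwwwwwwwwwwwwwwwwwwwwwwwwwwwwwwwwwwyyrrrrrrrrrrrrrrrrrrrrrrrrrrrrrrrrrrrrrrrrrrrrr
227 yyydydrrdyddydyddddddddydddddddydydydyddydyyydyyyyyyyyywwwwwwwwwwwwwwwwwwwwwwwwwwwwwwwwwwwwwwwwwwwwwwwwwwwwwwwwwwwwwwwwwwwwwwwwwyyrrrrrrrrrrrrrrrrrrrrrrrrrrrrrrrrrrrrrrrrrrrrrrrrrr
237 rrrydddyydydddddddddrrdddyddddrrdddddyydyddddydyyddyyyyyyyyyyyyyyywwwwwwwwwwwwwwwwwwwwwwwwwwwwwwwwwwwwwwwwwwwwwwwwwwyyyrrrrrrrrrrrrrrrrrrrrrrrrrrrrrrrrrrrrrrrrrrrrrrrrrrrrrrrrdrrrr
```

```bash
python3 - <<'E'
from h import *
c,im=snap('top','t22'); 
u,v=proj(c,[[.4652,.241,.03]])[0].astype(int); asc(im,v-22,v+24,4,u-30,u+30)
print(r.finish_job())
E
```

```text
232 rrrrrrrrrrrrrrrrrrrrrrrrrrrrrrrrrrrrrrrrrrrrrrrrrrrrrrrrrrrr
236 rrrrrrrrrrrrrrrrrrrrrrrdyyyyyyyyyyyyyyywwyyyyyrrrrrrrrrrrrrr
240 rrrrrrrrrrrrrrrrrrrdyywwwwyyyyyyyyyyyyyyyyyyyyyyyyrrrrrrrrrr
244 rrrrrrrrrrrrrrrrrywwwyyywwwwWwwwwwwwwwyyyyyyyyyyyyyydrrrrrrr
248 rrrrrrrrrrrrrrrdywyyWWWWWWWWWWWWWWWWWWWWWWwwyyyyyyyyydrrrrrr
252 rrrrrrrrrrrrrrrywwWWWWWWWWWWWWWWWWWWWWWWWWWWwyyyyyyyydrrrrrr
256 rrrrrrrrrrrrrrryywWWWWWWWWWWWWWWWWWWWWWWWWWWwyyyyyyyydrrrrrr
260 rrrrrrrrrrrrrrrryywWWWWWWWWWWWWWWWWWWWWWWWwyyyyyyyyydrrrrrrr
264 rrrrrrrrrrrrrrrrrrdyywwwWWWWWWWWWwwwwwyyywwwyyyyyyrrrrrrrrrr
268 rrrrrrrrrrrrrrrrrrrrrrdyywwwwwyyyyyyyywwwwyyyyrrrrrrrrrrrrrr
272 rrrrrrrrrrrrrrrrrrrrrrrrrrrrrrrrrrrrrrrrrrrrrrrrrrrrrrrrrrrr
276 rrrrrrrrrrrrrrrrrrrrrrrrrrrrrrrrrrrrrrrrrrrrrrrrrrrrrrrrrrrr
the job is handed in; nothing more can be done
None
```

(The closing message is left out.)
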